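# Put the pivot spacers away the right way round

## Robot

A 7-joint arm with a two-finger parallel gripper is mounted at the origin on the work surface. World frame = base frame: x ahead of the robot, y to its left, z up, the work surface at z = 0. Lengths are in m, angles in rad, forces in N, time in s.
With the tool pointing down it reaches from about 0.4 to 0.85 m from the base axis. Payload 10.4 kg.
Tool frame: the origin (TCP) lies midway between the tips of the shut fingers; the grasp point (between the pads) lies 19 mm behind it; z points along the fingers, x is the direction in which the jaws open and shut, and the axes are right-handed (so a half turn about z gives the same grasp; the last joint's range is limited). The gripper opens to 85 mm and grips with 20 to 120 N. Pads are 22 mm wide; open, the fingers measure 114 mm over their backs; the gripper's body (76 mm by 85 mm) begins 54 mm behind the grasp point. The pads swing forward as they close: fully open they stand 13 mm farther back than shut.
Start: joints at [1.089, 0.332, -0.065, 1.46, 0.022, 1.35, -0.088], TCP at [0.277, -0.56, 0.231] pointing down, gripper open.
Joint ranges: [-2.6, 2.6], [-0.5, 2.12], [-1.47, 1.34], [0.16, 2.42], [-1.27, 4.41], [0.06, 2.06], [-2.6, 2.6]. Speed limits (rad/s): [2.22, 2.22, 2.79, 2.79, 3.14, 3.14, 3.14].

## Interface

Orientations are given as a unit quaternion [x, y, z, w].
In Python, from workcell import manip, cams gives the robot as it stands.
- The arm moves only by the tool move_arm, never from a script. Its argument "moves" is a list of rows, each a list of 7 numbers: the turn, a rotation vector about the tool's x, y, z in degrees, then the shift along the tool's x, y, z in m, then the finger opening in m, from 0 to 0.0854. A call has 1 to 10 rows; each row is the pose to reach, as a shift and turn from the pose commanded when the call began, along the tool's axes at that moment; what a row does not reach only later rows make up. A row lasts 1/10 s, in which the tool goes at most 50 mm and 8.59 degrees, less where a joint would pass 70% of its speed; a pose out of reach is approached as far as the arm can. A call with a gripper value outside its range is refused whole. The fingers move at their own pace and stop on an object; "grip_force" is the grip in N (left out, the last holds). Time passes only in rows, so rows that repeat a pose let the fingers close. It gives the time, the measured TCP pose, the force and the opening at its end, in the units of the state.
- manip.get_obs(): the state, without advancing time (a new reading comes with each control period).
- cams.camera(name): name is "side" or "top"; returns the picture (480x640x3 uint8, red, green, blue); there is no depth.
- cams.camera_params(name): a dict with "fx", "fy", "cx", "cy" (pixels), "dist_coeffs" ([k1, k2, p1, p2, k3] as OpenCV has them; the pictures are not rectified), "xyz" and "rotation" of the camera in the world. Camera axes: x right, y up, looking along -z (the intrinsics and any distortion apply to the point x, -y, -z); pixel columns grow to the right and rows downward; lengths in m; the calibration is good to about 2 mm. A picture is of the moment at which its call begins. camera_params takes no time and is no camera call.
- manip.hand_in(): hands the job in, once; it reports no verdict.
The state is a dict: "clock": time; "joint_pos": joint angles; "joint_velocities": joint speeds; "tau": joint torques, N m; "position": TCP position; "ee_rot": TCP orientation; "ft_force": force on the tool from outside, world axes, zero at the start; "torque": the same for the moment, N m; "grip_width": opening from 0.0 (shut) to 1.0 (fully open).
Only numpy, scipy, OpenCV 4.12 (cv2) and the standard library are available. Lean on these libraries where they do the work, as an engineer would, in place of code of your own. Each camera call takes 0.05 s, during which the arm holds its last target. There are 200 camera calls.

## Task

Put away the pivot spacers that lie loose on the bench: pull the tool chest's top drawer right out to its stop, lay every spacer in a cradle of its own, and push the drawer fully shut again. A spacer beds down level only with its thinner end in the narrow notch at the back of the drawer; the two ends look alike, so feel both ends and turn the spacer round where needed. Do not knock over the spray can or the jar.

Things in the scene. Friction and masses are not known exactly. Their poses are not given: they have to be found in the camera images.
- spacer_a: pivot spacer, aluminium, 110 mm long: square body 50 long, 38 x 38; a round journal 30 long on each end, one 29 mm in diameter, the other 24. Origin: its middle, on the axis. x: along the axis, but the thin end may be +x or -x, differing from spacer to spacer: feel it. Lies on a flat of the body, axis 19 mm above the bench. 0.2 to 0.3 kg. None from the start: absent
- spacer_b: another such spacer, same sizes and origin; its thin end may again be +x or -x. May be absent
- spacer_c: another such spacer, same sizes and origin; its thin end may again be +x or -x. May be absent
- spacer_d: another such spacer, same sizes and origin; its thin end may again be +x or -x. May be absent
- chest: grey steel tool chest 240 deep (x), 410 wide (y), 165 mm high; origin under its middle, x pointing from its front to its back, z up. The upper drawer works, the lower one is locked
- drawer (a joint): how far the upper drawer is out, m: 0 shut, 0.17 against its stop. Starts shut or up to 30 mm ajar; slides level along -x of the chest with about 3 N of friction and stays where it is left
- drawer_handle (a point): middle of the upper drawer's handle, a level bar 12 mm thick, 150 mm long along y, its centre line 40 mm in front of the flat drawer front, 130 mm above the bench and 35 mm below the chest's top. Moves with the drawer; axes as the chest's
- cradle0 (a point): where a spacer's middle lies when bedded in this cradle, its axis along x (thin end at +x): 26 mm above the drawer's floor, 111 mm above the bench, 82 mm behind the outside of the drawer front, 88 mm in front of the chest's front face when the drawer is right out. Moves with the drawer; axes as the chest's. Drawer walls are 50 mm high, the floor 364 mm wide
- cradle1 (a point): the same point of the next cradle, 80 mm along y from cradle0. All cradles are alike, any may be used
- cradle2 (a point): the same point of the third cradle, 160 mm along y from cradle0
- cradle3 (a point): the same point of the fourth cradle, 240 mm along y from cradle0; 62 mm from it (as from cradle0) to the drawer's side wall
- notch_front (a point): front notch of cradle0, at axis height, 34 mm in front of it. Front rail: black, 12 mm thick, 32 mm high, across the whole drawer, at each cradle an open-topped notch 31 mm wide, bottom 11.5 mm above the floor, for the 29 mm journal
- notch_back (a point): back notch of cradle0, at axis height, 34 mm behind it. Back rail: as the front one, but notches 26 mm wide, bottom 14 mm above the floor, for the 24 mm journal; the 29 mm one does not go in: the spacer then lies cocked, back end about 12 mm high. 56 mm free between the rails for the square body
- spray_can: bystander: a spray can, 64 mm across, 190 mm high, standing on the bench; origin under its middle, z up
- nut_jar: bystander: a glass jar, 72 mm across, 85 mm high, standing on the bench; origin under its middle, z up
- socket: bystander: a steel socket, 28 mm across, 34 mm high, standing among the spacers; origin under its middle, z up
Mind the look-alikes: they are no part of the job. What is shaped like the spacer_c but pink is not meant.

How it is judged:
On the way, in this order (a step that is already met when the one before it is completed fails the run):
1. the drawer is pulled out to its stop (within 5 mm) (value of joint drawer above 0.165 m), for 0.2 s.
2. every spacer lies bedded in a cradle while the drawer is out (at least 100 mm) (value of joint drawer above 0.1 m and ((distance between spacer_a and cradle0 below 0.006 m and angle between the x axis of spacer_a and the x axis of cradle0, either way round below 0.05 rad) or (distance between spacer_a and cradle1 below 0.006 m and angle between the x axis of spacer_a and the x axis of cradle1, either way round below 0.05 rad) or (distance between spacer_a and cradle2 below 0.006 m and angle between the x axis of spacer_a and the x axis of cradle2, either way round below 0.05 rad) or (distance between spacer_a and cradle3 below 0.006 m and angle between the x axis of spacer_a and the x axis of cradle3, either way round below 0.05 rad)) and ((distance between spacer_b and cradle0 below 0.006 m and angle between the x axis of spacer_b and the x axis of cradle0, either way round below 0.05 rad) or (distance between spacer_b and cradle1 below 0.006 m and angle between the x axis of spacer_b and the x axis of cradle1, either way round below 0.05 rad) or (distance between spacer_b and cradle2 below 0.006 m and angle between the x axis of spacer_b and the x axis of cradle2, either way round below 0.05 rad) or (distance between spacer_b and cradle3 below 0.006 m and angle between the x axis of spacer_b and the x axis of cradle3, either way round below 0.05 rad)) and ((distance between spacer_c and cradle0 below 0.006 m and angle between the x axis of spacer_c and the x axis of cradle0, either way round below 0.05 rad) or (distance between spacer_c and cradle1 below 0.006 m and angle between the x axis of spacer_c and the x axis of cradle1, either way round below 0.05 rad) or (distance between spacer_c and cradle2 below 0.006 m and angle between the x axis of spacer_c and the x axis of cradle2, either way round below 0.05 rad) or (distance between spacer_c and cradle3 below 0.006 m and angle between the x axis of spacer_c and the x axis of cradle3, either way round below 0.05 rad)) and ((distance between spacer_d and cradle0 below 0.006 m and angle between the x axis of spacer_d and the x axis of cradle0, either way round below 0.05 rad) or (distance between spacer_d and cradle1 below 0.006 m and angle between the x axis of spacer_d and the x axis of cradle1, either way round below 0.05 rad) or (distance between spacer_d and cradle2 below 0.006 m and angle between the x axis of spacer_d and the x axis of cradle2, either way round below 0.05 rad) or (distance between spacer_d and cradle3 below 0.006 m and angle between the x axis of spacer_d and the x axis of cradle3, either way round below 0.05 rad))), for 0.2 s.
At the end, for the whole second after the job is handed in: The drawer is shut (within 6 mm) and every spacer present lies at rest in a cradle inside it, its middle within 6 mm of the cradle's point and its axis within 0.05 rad of the cradle's, which it can only do with the thin journal in the narrow back notch (value of joint drawer below 0.006 m and ((distance between spacer_a and cradle0 below 0.006 m and angle between the x axis of spacer_a and the x axis of cradle0, either way round below 0.05 rad) or (distance between spacer_a and cradle1 below 0.006 m and angle between the x axis of spacer_a and the x axis of cradle1, either way round below 0.05 rad) or (distance between spacer_a and cradle2 below 0.006 m and angle between the x axis of spacer_a and the x axis of cradle2, either way round below 0.05 rad) or (distance between spacer_a and cradle3 below 0.006 m and angle between the x axis of spacer_a and the x axis of cradle3, either way round below 0.05 rad)) and ((distance between spacer_b and cradle0 below 0.006 m and angle between the x axis of spacer_b and the x axis of cradle0, either way round below 0.05 rad) or (distance between spacer_b and cradle1 below 0.006 m and angle between the x axis of spacer_b and the x axis of cradle1, either way round below 0.05 rad) or (distance between spacer_b and cradle2 below 0.006 m and angle between the x axis of spacer_b and the x axis of cradle2, either way round below 0.05 rad) or (distance between spacer_b and cradle3 below 0.006 m and angle between the x axis of spacer_b and the x axis of cradle3, either way round below 0.05 rad)) and ((distance between spacer_c and cradle0 below 0.006 m and angle between the x axis of spacer_c and the x axis of cradle0, either way round below 0.05 rad) or (distance between spacer_c and cradle1 below 0.006 m and angle between the x axis of spacer_c and the x axis of cradle1, either way round below 0.05 rad) or (distance between spacer_c and cradle2 below 0.006 m and angle between the x axis of spacer_c and the x axis of cradle2, either way round below 0.05 rad) or (distance between spacer_c and cradle3 below 0.006 m and angle between the x axis of spacer_c and the x axis of cradle3, either way round below 0.05 rad)) and ((distance between spacer_d and cradle0 below 0.006 m and angle between the x axis of spacer_d and the x axis of cradle0, either way round below 0.05 rad) or (distance between spacer_d and cradle1 below 0.006 m and angle between the x axis of spacer_d and the x axis of cradle1, either way round below 0.05 rad) or (distance between spacer_d and cradle2 below 0.006 m and angle between the x axis of spacer_d and the x axis of cradle2, either way round below 0.05 rad) or (distance between spacer_d and cradle3 below 0.006 m and angle between the x axis of spacer_d and the x axis of cradle3, either way round below 0.05 rad)) and linear speed of each of spacer_a, spacer_b, spacer_c, spacer_d below 0.02 m/s); the robot touches nothing.
It fails at once if the spray can is knocked over (angle between spray_can's own z axis and vertical above 0.7 rad).
It fails at once if the jar is knocked over (angle between nut_jar's own z axis and vertical above 0.7 rad).
Of spacer_a, spacer_b, spacer_c, spacer_d only 3 to 4 are there at a start; the rules pass over those that are not, and their reading is None.
At some moment in a run one of spacer_a, spacer_b, spacer_c, spacer_d may be knocked a few centimetres aside while the robot is not near it.
It also fails if it takes over 210 s, if anything falls off the work surface, if the arm or the gripper's body presses on something with over 40 N, if the wrist force passes 120 N, or if a joint passes its speed limit or range.

## Working session

There is one attempt and no reset: what is moved stays moved. The work goes in short steps, Python scripts to look and compute and a tool call to move; the robot and the scene stay as the last step left them, time stands still between calls to the robot, and variables do not carry over. Pictures are saved under pics/ and viewed, about 12 in all and at most 16, crops included, and the job is handed in when it is done.

Besides the shell and the picture viewer there is one more tool, called by a JSON object that holds its "fn" and its "kwargs". move_arm: Moves the arm, as the interface text tells. Its arguments: {"type":"object","properties":{"moves":{"type":"array","items":{"type":"array","items":{"type":"number"}}},"grip_force":{"type":"number"}},"required":["moves"]}

```bash
ls; mkdir -p pics; python3 - <<'E'
from workcell import manip, cams
import cv2
o=manip.get_obs(); print({k:(v if not hasattr(v,'tolist') else v.tolist()) for k,v in o.items()})
for n in("top","side"):
    im=cams.camera(n); cv2.imwrite(f"pics/{n}0.png",im[:,:,::-1]); print(cams.camera_params(n))
E
```

```text
pics
{'clock': 0.0, 'joint_pos': [1.089395955072864, 0.33287282106861815, -0.06472699127690197, 1.460933453065239, 0.021601697514933422, 1.3499030615925085, -0.08847608327522144], 'joint_velocities': [0.0020302604844425424, -5.3034568644688785e-05, -0.0009386066227289455, 0.00020679170917273711, -0.0014847425853929063, 0.00017657495287173484, 0.00035619641115423043], 'tau': [-0.00047635599912609905, -62.54477262496948, 0.048922025598585606, -39.160423278808594, 0.01602325646672398, 0.010031073179561645, -1.2122982298023999e-05], 'position': [0.27663906305440034, -0.5600253876378415, 0.23051916428129007], 'ee_rot': [0.8493925632114138, -0.5277610906552784, -0.0006184357180000846, -0.000349698095713335], 'ft_force': [-0.1916602650860711, -0.11583676860051742, -0.15957952733858283], 'torque': [-0.0026627984331713617, 0.004740654793216962, 0.05561536601167174], 'grip_width': 1.0008625064379584}
{'fx': 623.8389407476204, 'fy': 623.8389407476204, 'cx': 320.5170838895538, 'cy': 242.26511823935752, 'dist_coeffs': array([0.05179527, 0.        , 0.        , 0.        , 0.        ]), 'xyz': array([ 0.35131717, -0.11540406,  1.92326956]), 'rotation': array([-0.03081195,  0.04149497,  0.70665711, -0.70566601])}
{'fx': 493.5437983540264, 'fy': 493.5437983540264, 'cx': 318.57678186666305, 'cy': 241.58923974683935, 'dist_coeffs': array([0.03649103, 0.        , 0.        , 0.        , 0.        ]), 'xyz': array([0.14320678, 0.82561835, 0.73036206]), 'rotation': array([-0.0919943 ,  0.48906848,  0.85231376, -0.16096687])}
```

View pics/top0.png

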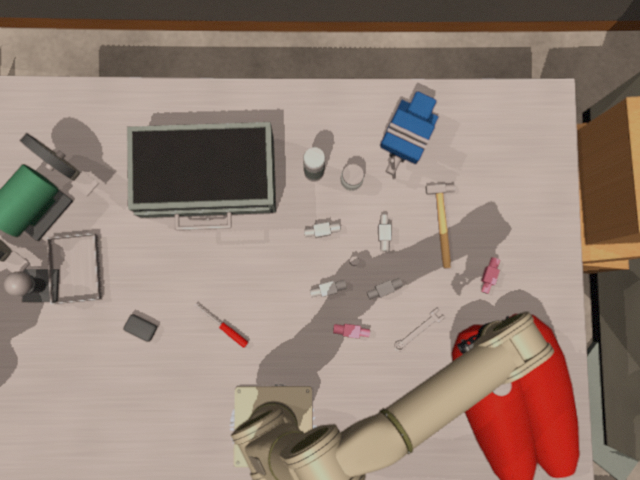

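View pics/side0.png

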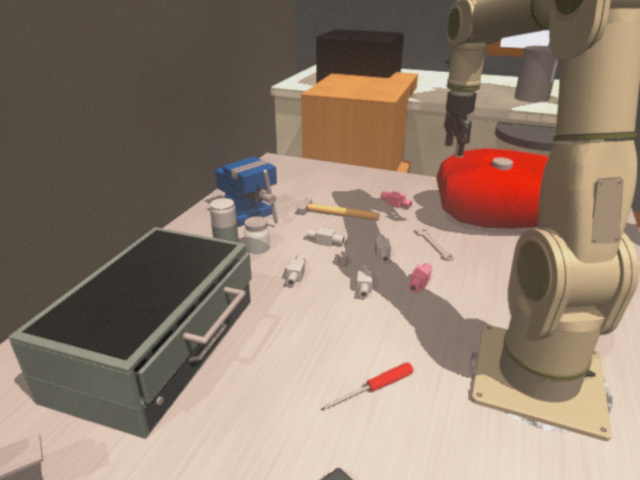

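```bash
cat > h.py <<'E'
from workcell import manip, cams
import cv2, numpy as np
from scipy.spatial.transform import Rotation as R
def K(p): return np.array([[p['fx'],0,p['cx']],[0,p['fy'],p['cy']],[0,0,1]])
def ray(n,uv):
    p=cams.camera_params(n)
    q=cv2.undistortPoints(np.float64(uv).reshape(-1,1,2),K(p),p['dist_coeffs'])[:,0]
    d=np.c_[q[:,0],-q[:,1],-np.ones(len(q))]
    return p['xyz'],R.from_quat(p['rotation']).apply(d)
def onz(n,uv,z):
    o,d=ray(n,uv); return o+d*((z-o[2])/d[:,2])[:,None]
def proj(n,X):
    p=cams.camera_params(n); c=R.from_quat(p['rotation']).inv().apply(np.atleast_2d(X)-p['xyz'])
    c[:,1:]*=-1
    return cv2.projectPoints(c,np.zeros(3),np.zeros(3),K(p),p['dist_coeffs'])[0][:,0]
def tri(uvt,uvs):
    A=[];b=[]
    for n,uv in(('top',uvt),('side',uvs)):
        o,d=ray(n,uv); d=d[0]/np.linalg.norm(d[0]); M=np.eye(3)-np.outer(d,d); A.append(M); b.append(M@o)
    return np.linalg.lstsq(np.vstack(A),np.hstack(b),rcond=None)[0]
def snap(name,n,box=None,s=1):
    im=cams.camera(n)[:,:,::-1].copy()
    if box: x0,y0,x1,y1=box; v=cv2.resize(im[y0:y1,x0:x1],None,fx=s,fy=s,interpolation=cv2.INTER_CUBIC)
    else: v=im
    cv2.imwrite(f'pics/{name}.png',v); return im
def toolmove(pos,rot=None):
    "shift in tool axes and turn (deg) from present measured pose"
    o=manip.get_obs(); Rt=R.from_quat(o['ee_rot'])
    s=Rt.inv().apply(np.array(pos)-o['position'])
    t=np.zeros(3) if rot is None else np.degrees((Rt.inv()*rot).as_rotvec())
    return np.round(t,1).tolist(),np.round(s,4).tolist()
def down(yaw):
    "tool down, jaw axis (tool x) at yaw in world"
    return R.from_euler('z',yaw)*R.from_euler('x',np.pi)
def yawnow():
    x=R.from_quat(manip.get_obs()['ee_rot']).apply([1,0,0]); return np.arctan2(x[1],x[0])
E
python3 - <<'E'
from h import *
im=cv2.imread('pics/top0.png')
c=np.hstack([cv2.resize(im[205:315,295:415],None,fx=4,fy=4,interpolation=cv2.INTER_CUBIC)])
cv2.imwrite('pics/c1.png',c)
cv2.imwrite('pics/c2.png',cv2.resize(im[110:240,115:375],None,fx=3,fy=3,interpolation=cv2.INTER_CUBIC))
hsv=cv2.cvtColor(im,cv2.COLOR_BGR2HSV)
for u,v in((323,229),(385,231),(328,289),(385,289),(300,260),(360,310),(385,260),(352,331)): print(u,v,hsv[v,u],im[v,u])
print(onz('top',[(323,229),(385,231),(328,289),(385,289)],.03))
E
```

```text
323 229 [ 25  14 194] [183 192 194]
385 231 [ 24  13 194] [184 192 194]
328 289 [ 24  14 181] [171 179 181]
385 289 [ 10  31 148] [130 136 148]
300 260 [ 10  36 185] [159 168 185]
360 310 [ 11  42 134] [112 120 134]
385 260 [ 11  42 134] [112 120 134]
352 331 [172  63 191] [157 144 191]
[[ 0.58645011 -0.15194141  0.03      ]
 [ 0.58020414 -0.34166671  0.03      ]
 [ 0.40342856 -0.16660763  0.03      ]
 [ 0.40320172 -0.3393579   0.03      ]]
```

View pics/c1.png

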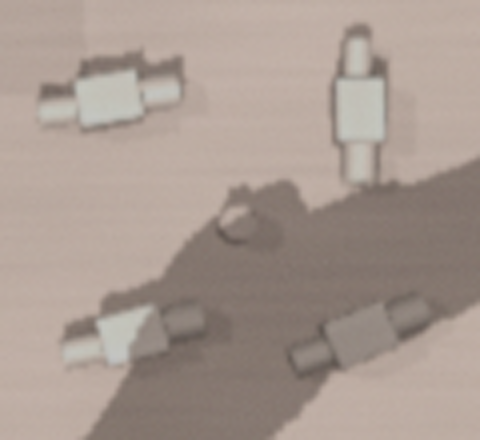

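View pics/c2.png

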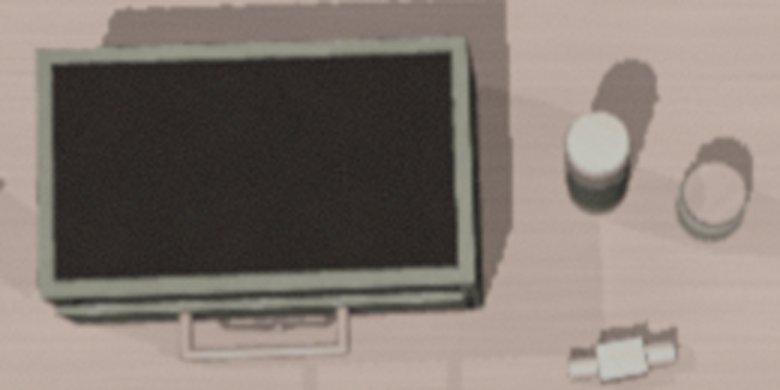

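```bash
python3 - <<'E'
from h import *
np.set_printoptions(precision=4,suppress=True)
c=np.array([(38,50),(465,38),(475,283),(41,298)])/3+[115,110]
P=onz('top',c,.165); print(P)
for a,b in((0,1),(3,2)): d=P[a]-P[b]; print('ywd',np.degrees(np.arctan2(-d[0],d[1])),np.linalg.norm(d))
for a,b in((0,3),(1,2)): d=P[a]-P[b]; print('xwd',np.degrees(np.arctan2(d[1],d[0])),np.linalg.norm(d))
print('mid',P.mean(0))
h=onz('top',np.array([(182,355),(347,350)])/3+[115,110],.133); print(h,h.mean(0))
for e in(((40,104),(183,88)),((357,35),(359,182)),((63,352),(204,318)),((291,361),(432,305))):
    q=onz('top',np.array(e)/4+[295,205],.022); d=q[0]-q[1]; print(q.mean(0)[:2],np.linalg.norm(d),np.degrees(np.arctan2(d[1],d[0])))
b=onz('top',np.array([(110,98),(359,108),(133,332),(361,334)])/4+[295,205],.038);print(b)
print('yaw',np.degrees(yawnow()))
f=lambda p,y:print(toolmove(p,down(np.radians(y))))
f([.57,.2,.2],180);f([.57,.2,.2],0)
E
```

```text
[[ 0.864   0.4079  0.165 ]
 [ 0.8782  0.0026  0.165 ]
 [ 0.6405 -0.0081  0.165 ]
 [ 0.6256  0.399   0.165 ]]
ywd 2.0062003587114154 0.40553260508990024
ywd 2.0933281405028437 0.40737756453601637
xwd 2.1256911171232433 0.23860145875327715
xwd 2.5700582404476537 0.23799297920040344
mid [0.7521 0.2003 0.165 ]
[[0.5756 0.2735 0.133 ]
 [0.5805 0.1163 0.133 ]] [0.578  0.1949 0.133 ]
[ 0.5874 -0.1518] 0.11052008724107482 96.41029054552313
[ 0.5779 -0.341 ] 0.11368081393646146 0.059097856922430386
[ 0.4044 -0.168 ] 0.11030369968729777 103.41420931524549
[ 0.4057 -0.3415] 0.11593126699747436 111.44171983730784
[[ 0.5839 -0.1503  0.038 ]
 [ 0.5762 -0.3399  0.038 ]
 [ 0.4062 -0.1672  0.038 ]
 [ 0.4045 -0.3392  0.038 ]]
yaw -63.713367101984495
([0.1, 0.0, 116.3], [-0.5515, -0.5996, 0.0313])
([-0.0, 0.1, -63.7], [-0.5515, -0.5996, 0.0313])
```

{"fn": "move_arm", "kwargs": {"moves": [[0,0,0,-0.27,-0.3,-0.02,0.03],[0,0,0,-0.27,-0.3,-0.02,0.03],[0,0,0,-0.27,-0.3,-0.02,0.03],[0,0,0,-0.27,-0.3,-0.02,0.03],[0,0,0,-0.27,-0.3,-0.02,0.03],[0,0,0,-0.27,-0.3,-0.02,0.03],[0,0,0,-0.27,-0.3,-0.02,0.03],[0,0,0,-0.27,-0.3,-0.02,0.03],[0,0,0,-0.27,-0.3,-0.02,0.03],[0,0,0,-0.27,-0.3,-0.02,0.03]]}}

```text
clock: 1.1
position: [0.4265, -0.1843, 0.2513]
ee_rot: [0.85, -0.526, 0.0, 0.0]
ft_force: [0.3, -0.9, -0.7]
grip_width: 0.354
```

{"fn": "move_arm", "kwargs": {"moves": [[0,0,-65.8,-0.273,-0.305,0.04,0.03],[0,0,-65.8,-0.273,-0.305,0.04,0.03],[0,0,-65.8,-0.273,-0.305,0.04,0.03],[0,0,-65.8,-0.273,-0.305,0.04,0.03],[0,0,-65.8,-0.273,-0.305,0.04,0.03],[0,0,-65.8,-0.273,-0.305,0.04,0.03],[0,0,-65.8,-0.273,-0.305,0.04,0.03],[0,0,-65.8,-0.273,-0.305,0.04,0.03],[0,0,-65.8,-0.273,-0.305,0.04,0.03],[0,0,-65.8,-0.273,-0.305,0.04,0.03]]}}

```text
clock: 2.1
position: [0.579, 0.1948, 0.2098]
ee_rot: [1.0, 0.019, -0.001, -0.0]
ft_force: [-0.9, -0.4, 0.6]
grip_width: 0.347
```

```bash
python3 - <<'E'
from h import *
print(manip.get_obs()['joint_pos'],np.degrees(yawnow()),toolmove([.578,.195,.112],down(np.radians(2.1))))
E
```

```text
[ 0.17049784  0.40875403 -0.74025762  1.49789883  0.27718315  1.34481035
 -0.55417795] 2.1302389430377033 ([-0.0, 0.1, 0.0], [-0.0007, -0.0002, 0.0978])
```

{"fn": "move_arm", "kwargs": {"moves": [[0,0,0,0,0,0.04,0.03],[0,0,0,0,0,0.07,0.03],[0,0,0,0,0,0.098,0.03],[0,0,0,0,0,0.098,0.03],[0,0,0,0,0,0.098,0],[0,0,0,0,0,0.098,0],[0,0,0,0,0,0.098,0],[0,0,0,0,0,0.098,0],[0,0,0,0,0,0.098,0]], "grip_force": 40}}

```text
clock: 3.0
position: [0.58, 0.1926, 0.1147]
ee_rot: [1.0, 0.017, 0.001, 0.001]
ft_force: [1.5, -6.7, 1.6]
grip_width: 0.123
```

{"fn": "move_arm", "kwargs": {"moves": [[0,0,0,-0.02,0,0,0],[0,0,0,-0.045,0,0,0],[0,0,0,-0.07,0,0,0],[0,0,0,-0.095,0,0,0],[0,0,0,-0.115,0,0,0],[0,0,0,-0.13,0,0,0],[0,0,0,-0.14,0,0,0],[0,0,0,-0.147,0,0,0],[0,0,0,-0.152,0,0,0]]}}

```text
clock: 3.9
position: [0.428, 0.1869, 0.1147]
ee_rot: [1.0, 0.017, 0.002, 0.002]
ft_force: [3.8, -10.7, 2.9]
grip_width: 0.122
```

{"fn": "move_arm", "kwargs": {"moves": [[0,0,0,-0.003,0,0,0],[0,0,0,-0.006,0,0,0],[0,0,0,-0.009,0,0,0],[0,0,0,-0.012,0,0,0],[0,0,0,-0.012,0,0,0],[0,0,0,-0.012,0,0,0]]}}

```text
clock: 4.5
position: [0.4183, 0.1865, 0.1148]
ee_rot: [1.0, 0.017, 0.004, 0.001]
ft_force: [15.2, -7.7, -8.0]
grip_width: 0.121
```

{"fn": "move_arm", "kwargs": {"moves": [[0,0,0,0.003,0,0,0.03],[0,0,0,0.003,0,0,0.03],[0,0,0,0.003,0,0,0.03],[0,0,0,0.003,0,-0.05,0.03],[0,0,0,0.003,0,-0.1,0.03],[0,0,0,0.003,0.05,-0.14,0.05],[0,0,0,0.003,0.1,-0.14,0.05],[0,0,0,0.003,0.15,-0.14,0.05],[0,0,0,0.003,0.2,-0.14,0.05],[0,0,0,0.003,0.25,-0.14,0.05]]}}

```text
clock: 5.5
position: [0.4262, -0.0512, 0.254]
ee_rot: [1.0, 0.019, 0.001, 0.0]
ft_force: [1.4, 0.5, -0.2]
grip_width: 0.586
```

```bash
python3 - <<'E'
from h import *
snap('t2','top',(110,110,430,350),2.5)
cv2.imwrite('pics/t2f.png',cams.camera('top')[:,:,::-1])
print(manip.get_obs()['position'],np.degrees(yawnow()))
E
```

```text
[ 0.42593196 -0.05579073  0.25323623] 1.610302954815392
```

View pics/t2.png

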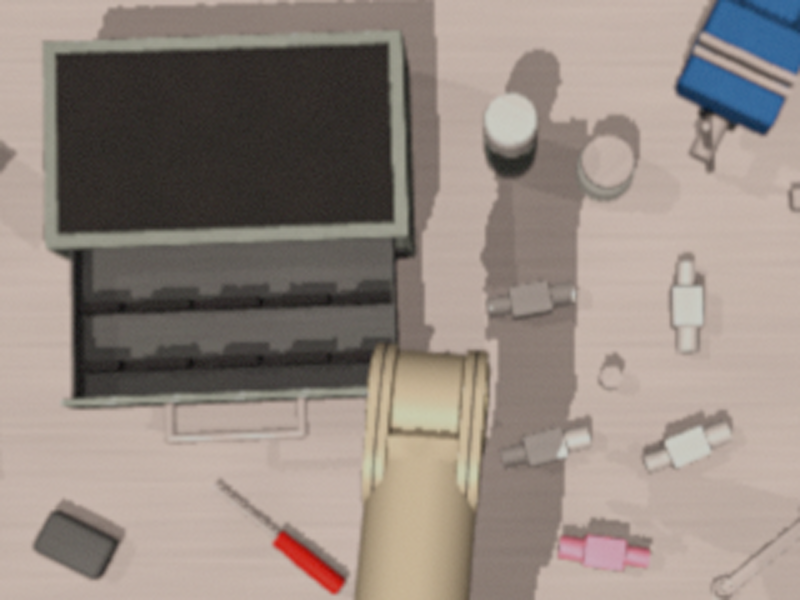

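```bash
python3 - <<'E'
from h import *
im=cv2.imread('pics/t2f.png')
c=im[195:290,130:285]; c=np.clip(c.astype(float)*1.7,0,255).astype(np.uint8)
cv2.imwrite('pics/t3.png',cv2.resize(c,None,fx=5,fy=5,interpolation=cv2.INTER_CUBIC))
ax=R.from_euler('z',2.1,degrees=True)
h=np.array([.4185,.188,.13]); mid=h+ax.apply([.122,0,-.019])
for k in range(4):
    for dx in(-.034,.034): print(k,dx,(proj('top',mid+ax.apply([dx,-.12+.08*k,0]))-[130,195])*5)
E
```

```text
0 -0.034 [[584.32954827 281.90871929]]
0 0.034 [[581.1944275  165.98547468]]
1 -0.034 [[446.195742   287.08212952]]
1 0.034 [[443.57698606 170.9690842 ]]
2 -0.034 [[307.52361593 292.28210558]]
2 0.034 [[305.42543208 175.95528366]]
3 -0.034 [[168.22689363 297.5118983 ]]
3 0.034 [[166.65446879 180.94711079]]
```

View pics/t3.png

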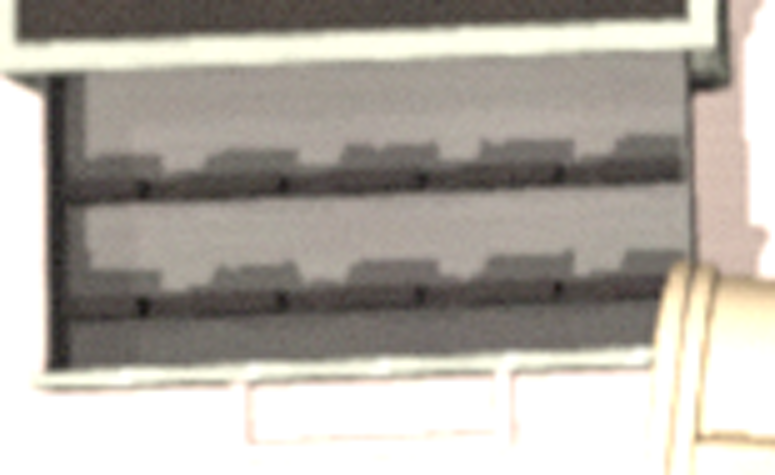

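```bash
python3 - <<'E'
from h import *
np.set_printoptions(precision=2,suppress=True,linewidth=150)
g=cv2.imread('pics/t2f.png').astype(float).mean(2)
ax=R.from_euler('z',2.1,degrees=True)
h=np.array([.4185,.188,.13]); mid=h+ax.apply([.122,0,-.019])
W=lambda x,y,z: proj('top',mid+ax.apply([x,y,z]))[0]
for k in range(4):
    for dx,hw in((-.034,.0155),(.034,.013)):
        y=-.12+.08*k+hw
        t=W(dx,y,.006);b=W(dx,y,-.0145)
        r=int(round(t[1]))
        row=g[r:r+3,int(t[0])-4:int(t[0])+7].mean(0); w=np.clip(np.median(row)-5-row,0,None)
        c=(w*(np.arange(len(row))+int(t[0])-4)).sum()/w.sum()
        print(k,dx,'pred',t,b,'spot',c)
for y in(-.08,0,.08):
    for dx in(-.034,.034):
        ft=W(dx+.006,y,.006);nt=W(dx-.006,y,.006);nb=W(dx-.006,y,-.026)
        u=int(round(ft[0])); r0=int(ft[1])-3
        print(y,dx,ft[1],nt[1],nb[1],r0,g[r0:r0+13,u-1:u+2].mean(1))
E
```

```text
0 -0.034 pred [241.29 251.4 ] [242.07 252.01] spot 241.26785714285714
0 0.034 pred [241.54 228.1 ] [242.32 228.97] spot 241.40601503759402
1 -0.034 pred [213.55 252.44] [214.64 253.04] spot 213.5220588235294
1 0.034 pred [213.91 229.1 ] [215.   229.96] spot 213.9818181818182
2 -0.034 pred [185.7  253.48] [187.11 254.08] spot 185.83615819209038
2 0.034 pred [186.17 230.1 ] [187.57 230.95] spot 186.33333333333331
3 -0.034 pred [157.72 254.53] [159.45 255.11] spot 158.23263888888889
3 0.034 pred [158.3 231.1] [160.01 231.94] spot 158.2704081632653
-0.08 -0.034 249.65764703944 253.78134207825119 254.69072082648592 246 [71.22 64.33 64.22 63.22 60.56 48.22 44.89 43.33 39.33 39.89 54.78 59.89 63.67]
-0.08 0.034 226.39435503439447 230.48704764635204 231.79509694461493 223 [74.33 65.67 66.   64.22 56.44 47.33 43.44 40.56 37.33 48.89 79.11 92.56 98.89]
0 -0.034 250.6944530512988 254.8253999450854 255.71793284282757 247 [72.78 63.44 65.22 64.78 59.11 48.   42.56 44.   37.89 37.67 51.67 59.33 64.44]
0 0.034 227.39057096171928 231.4903653673505 232.78319994453653 224 [81.33 67.   64.11 62.67 56.56 47.   43.56 42.33 36.56 49.   76.   90.33 94.78]
0.08 -0.034 251.73646866104363 255.87553572168298 256.75116655425825 248 [80.44 68.67 64.67 63.67 61.67 48.33 43.89 42.44 41.33 35.44 46.67 56.44 64.11]
0.08 0.034 228.38714233984433 232.49488702991795 233.7726981819116 225 [70.78 63.33 64.78 61.44 54.89 44.11 43.22 39.78 39.22 50.78 75.33 90.67 96.  ]
```

```bash
cat >> h.py <<'E'
def spacers(im,guess,thr=.895):
    f=cv2.resize(im,None,fx=4,fy=4,interpolation=cv2.INTER_CUBIC).astype(float)+1
    m=((f[:,:,0]/f[:,:,2]>thr)&(f.mean(2)>120)).astype(np.uint8)
    m=cv2.morphologyEx(m,cv2.MORPH_OPEN,np.ones((5,5)))
    out=[]
    for g in guess:
        u=proj('top',[g[0],g[1],.019])[0]*4+1.5
        n,l,s,c=cv2.connectedComponentsWithStats(m)
        ok=[i for i in range(1,n) if np.linalg.norm(c[i]-u)<60 and s[i,4]>400]
        if not ok: out.append(None); continue
        i=max(ok,key=lambda i:s[i,4])
        p=np.argwhere(l==i)[:,::-1]
        r=cv2.minAreaRect(p.astype(np.float32))
        b=(cv2.boxPoints(r)-1.5)/4
        q=onz('top',b,.019); e=sorted([(np.linalg.norm(q[1]-q[0]),0),(np.linalg.norm(q[2]-q[1]),1)])
        j=e[1][1]; d=q[(j+1)%4]-q[j]
        out.append((q.mean(0)[:2].round(4).tolist(),round(np.degrees(np.arctan2(d[1],d[0]))%180,1),round(e[1][0],4),round(e[0][0],4)))
    return out
E
python3 - <<'E'
from h import *
G=[(.586,-.151),(.577,-.340),(.405,-.168),(.405,-.340)]
for f in('top0','t2f'):
    for r in spacers(cv2.imread(f'pics/{f}.png'),G): print(f,r)
E
```

```text
top0 ([0.5874, -0.1484], np.float64(99.1), np.float64(0.1129), np.float64(0.04))
top0 ([0.5787, -0.3425], np.float64(1.9), np.float64(0.1109), np.float64(0.0389))
top0 ([0.4016, -0.1489], np.float64(104.8), np.float64(0.077), np.float64(0.0389))
top0 None
t2f None
t2f ([0.5787, -0.3424], np.float64(2.4), np.float64(0.1124), np.float64(0.0395))
t2f ([0.4104, -0.1988], np.float64(123.5), np.float64(0.0468), np.float64(0.0225))
t2f ([0.411, -0.3527], np.float64(112.5), np.float64(0.0843), np.float64(0.0393))
```

```bash
python3 - <<'E'
from h import *
print(toolmove([.539,-.3435,.10],down(np.radians(-88.2))), onz('top',[(354.5,259)],.03))
E
```

```text
([0.1, -0.0, 89.8], [0.105, 0.2906, 0.1535]) [[ 0.49439175 -0.2476278   0.03      ]]
```

{"fn": "move_arm", "kwargs": {"moves": [[0,0,45,0.105,0.291,0.03,0.06],[0,0,45,0.105,0.291,0.06,0.06],[0,0,45,0.105,0.291,0.1,0.06],[0,0,45,0.105,0.291,0.13,0.06],[0,0,45,0.105,0.291,0.13,0.06],[0,0,45,0.105,0.291,0.13,0.06],[0,0,45,0.105,0.291,0.13,0.06],[0,0,45,0.105,0.291,0.13,0.06],[0,0,45,0.105,0.291,0.13,0.06]]}}

```text
clock: 6.5
position: [0.5423, -0.336, 0.1225]
ee_rot: [0.931, -0.366, -0.001, -0.001]
ft_force: [-0.2, -0.3, 0.8]
grip_width: 0.704
```

{"fn": "move_arm", "kwargs": {"moves": [[0,0,44.8,0,0,0.01,0.06],[0,0,44.8,0,0,0.01,0.06],[0,0,44.8,0,0,0.01,0.06],[0,0,44.8,0,0,0.01,0.06],[0,0,44.8,0,0,0.01,0.06],[0,0,44.8,0,0,0.04,0.06],[0,0,44.8,0,0,0.04,0.06]]}}

```text
clock: 7.2
position: [0.5412, -0.334, 0.0816]
ee_rot: [0.722, -0.692, -0.002, 0.0]
ft_force: [-0.6, -0.0, -1.2]
grip_width: 0.707
```

```bash
python3 - <<'E'
from h import *
o=manip.get_obs();print(o['position'],o['joint_pos'],toolmove([.539,-.3435,.003],down(np.radians(-88.2))))
im=snap('t4','top')
G=[(.586,-.151),(.577,-.340),(.405,-.168),(.405,-.340)]
for r in spacers(im,G): print(r)
E
```

```text
[ 0.54122898 -0.33398867  0.08162547] [ 0.60785148  0.48039987 -0.16416385  1.58488343  0.08422966  1.08675742
 -1.10634013] ([0.1, 0.1, 0.6], [0.0096, 0.0024, 0.0786])
([0.5875, -0.1483], np.float64(100.6), np.float64(0.113), np.float64(0.0404))
None
([0.3936, -0.1259], np.float64(103.9), np.float64(0.029), np.float64(0.0138))
None
```

{"fn": "move_arm", "kwargs": {"moves": [[0,0,0.6,0.0096,0.0024,0.0,0.06],[0,0,0.6,0.0096,0.0024,0.03,0.06],[0,0,0.6,0.0096,0.0024,0.055,0.06],[0,0,0.6,0.0096,0.0024,0.07,0.06],[0,0,0.6,0.0096,0.0024,0.078,0.06],[0,0,0.6,0.0096,0.0024,0.078,0.01],[0,0,0.6,0.0096,0.0024,0.078,0.01],[0,0,0.6,0.0096,0.0024,0.078,0.01],[0,0,0.6,0.0096,0.0024,0.078,0.01],[0,0,0.6,0.0096,0.0024,0.078,0.01]], "grip_force": 25}}

```text
clock: 8.25
position: [0.5409, -0.3467, 0.0067]
ee_rot: [0.717, -0.697, 0.001, -0.0]
ft_force: [-2.7, 1.2, 6.4]
grip_width: 0.34
```

{"fn": "move_arm", "kwargs": {"moves": [[0,0,0,0,0,0,0.06],[0,0,0,0,0,-0.001,0.06],[0,0,0,0,0,-0.001,0.06],[0,0,0,0,-0.02,-0.001,0.06],[0,0,0,0,-0.038,-0.001,0.06],[0,0,0,0,-0.038,-0.001,0.06],[0,0,0,0,-0.038,-0.001,0.01],[0,0,0,0,-0.038,-0.001,0.01],[0,0,0,0,-0.038,-0.001,0.01],[0,0,0,0,-0.038,-0.001,0.01]], "grip_force": 60}}

```text
clock: 9.25
position: [0.5774, -0.3457, 0.0064]
ee_rot: [0.717, -0.697, -0.0, 0.0]
ft_force: [-1.5, -0.2, 1.3]
grip_width: 0.442
```

```bash
python3 - <<'E'
from h import *
o=manip.get_obs();print(o['position'],o['ft_force'],o['grip_width'],o['joint_pos'],np.degrees(yawnow()))
print(toolmove([.55,.10,.24],down(np.radians(-87.9))))
E
```

```text
[ 0.57741484 -0.34574022  0.00637771] [-1.52598123 -0.16229336  1.31877253] 0.4415284120182026 [ 0.57960962  0.63442891 -0.14867714  1.522752    0.10549411  0.99253913
 -1.14027649] -88.34980387387701
([0.0, -0.0, -0.4], [-0.4463, 0.0147, -0.2337])
```

{"fn": "move_arm", "kwargs": {"moves": [[0,0,0,0,0,-0.03,0.01],[0,0,0,0,0,-0.08,0.01],[0,0,0,0,0,-0.13,0.01],[0,0,0,0,0,-0.18,0.01],[0,0,0,-0.04,0,-0.2,0.01],[0,0,0,-0.09,0,-0.2,0.01],[0,0,0,-0.14,0,-0.2,0.01],[0,0,0,-0.19,0,-0.2,0.01],[0,0,0,-0.24,0,-0.2,0.01],[0,0,0,-0.28,0,-0.2,0.01]]}}

```text
clock: 10.25
position: [0.5689, -0.0625, 0.2061]
ee_rot: [0.718, -0.696, -0.0, 0.0]
ft_force: [0.6, 0.0, -1.6]
grip_width: 0.434
```

{"fn": "move_arm", "kwargs": {"moves": [[0,0,-0.4,-0.05,0.0245,0,0.01],[0,0,-0.4,-0.1,0.0245,0,0.01],[0,0,-0.4,-0.15,0.0245,0,0.01],[0,0,-0.4,-0.2,0.0245,0,0.01],[0,0,-0.4,-0.25,0.0245,0,0.01],[0,0,-0.4,-0.3,0.0245,0,0.01],[0,0,-0.4,-0.34,0.0245,0,0.01],[0,0,-0.4,-0.378,0.0245,0,0.01],[0,0,-0.4,-0.378,0.0245,0,0.01],[0,0,-0.4,-0.378,0.0245,0,0.01]]}}

```text
clock: 11.25
position: [0.5336, 0.312, 0.2055]
ee_rot: [0.72, -0.694, -0.0, 0.001]
ft_force: [0.1, -0.9, -1.3]
grip_width: 0.441
```

```bash
python3 - <<'E'
from h import *
o=manip.get_obs();print(o['position'],o['ft_force'],o['grip_width'],o['joint_pos'],np.degrees(yawnow()))
print(toolmove([.5338,.3115,.14],down(np.radians(-87.9))))
E
```

```text
[0.53358594 0.31204859 0.20552542] [ 0.13451281 -0.94248042 -1.25484707] 0.4409589167170637 [-0.20270211  0.3792555  -0.5158245   1.49306307  0.18956605  1.3204872
 -2.26795302] -87.8179163691516
([0.1, -0.0, 0.1], [0.0005, -0.0003, 0.0655])
```

{"fn": "move_arm", "kwargs": {"moves": [[0,0,0,0.0005,-0.0003,0.04,0.01],[0,0,0,0.0005,-0.0003,0.075,0.01],[0,0,0,0.0005,-0.0003,0.075,0.01],[0,0,0,0.0005,-0.0003,0.075,0.01]]}}

```text
clock: 11.65
position: [0.535, 0.3098, 0.1318]
ee_rot: [0.719, -0.695, 0.0, 0.0]
ft_force: [0.2, 0.8, -1.1]
grip_width: 0.444
```

```bash
python3 - <<'E'
from h import *
o=manip.get_obs();print(o['position'],o['ft_force'])
u=proj('side',[.535,.31,.11])[0];t=proj('top',[.535,.31,.11])[0];print(u,t)
a=cams.camera('side')[:,:,::-1];b=cams.camera('top')[:,:,::-1]
f=lambda i,c,w,h:cv2.resize(i[int(c[1])-h:int(c[1])+h,int(c[0])-w:int(c[0])+w],None,fx=4,fy=4,interpolation=cv2.INTER_CUBIC)
v=np.hstack([f(a,u,55,60),f(b,t,40,60)]); v=np.clip(v.astype(float)*1.5,0,255).astype(np.uint8)
cv2.imwrite('pics/p5.png',v)
E
```

```text
[0.53496776 0.30978881 0.13184394] [ 0.24785424  0.84281931 -1.11227077]
[215.26802095 370.34681597] [164.39578636 243.20814953]
```

View pics/p5.png

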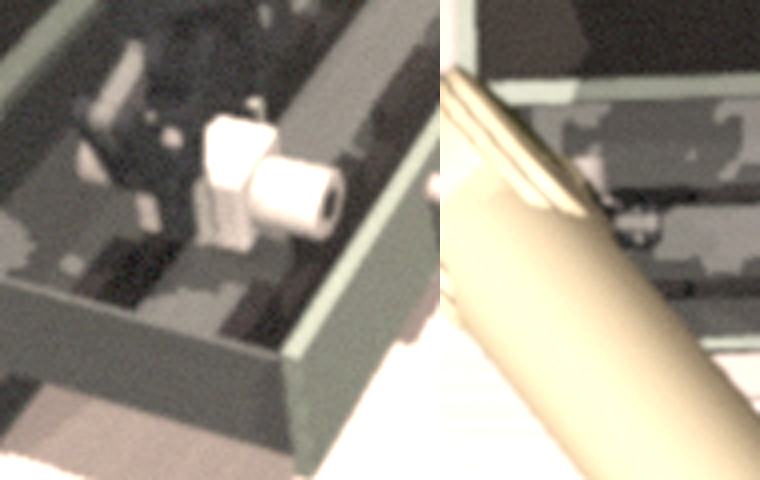

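```bash
python3 - <<'E'
from h import *
o=np.array([160,310])
e=onz('side',[np.array([332,200])/4+o],.1444)[0]
w=onz('side',np.array([(302,358),(440,142)])/4+o,.135)
w2=onz('side',np.array([(285,350),(440,102)])/4+o,.135)
ax=R.from_euler('z',2.1,degrees=True)
print(e,w,w2, 'in chest frame, rel:',ax.inv().apply(e-w[0]),ax.inv().apply(w-w[0]),ax.inv().apply(w2-w[0]))
print('pred end',np.array([.535,.3098,.1444])-ax.apply([.055,0,0])+[.003,0,0])
E
```

```text
[0.48288134 0.30165668 0.1444    ] [[0.45745595 0.37251415 0.135     ]
 [0.46163578 0.24466855 0.135     ]] [[0.46555588 0.37142223 0.135     ]
 [0.47325985 0.22111992 0.135     ]] in chest frame, rel: [ 0.02281183 -0.07174156  0.0094    ] [[ 0.          0.          0.        ]
 [-0.00050772 -0.1279129   0.        ]] [[ 0.00805448 -0.00138799  0.        ]
 [ 0.01024563 -0.15187166  0.        ]]
pred end [0.48303694 0.3077846  0.1444    ]
```

```bash
python3 - <<'E'
from h import *
g=cv2.imread('pics/t2f.png').astype(float)
ax=R.from_euler('z',2.1,degrees=True)
h=np.array([.4183,.187,.135])
for y in(-.1,0,.1):
    u=proj('top',h+ax.apply([.04,y,0]))[0]; c=int(round(u[0])); r=int(round(u[1]))
    print('front outer pred',u,[(k,g[k,c].round().astype(int).tolist()) for k in range(r-6,r+5)])
E
python3 - <<'E'
import sys; sys.path.insert(0,'.')
from h import *
a=cams.camera('side')
ax=R.from_euler('z',2.1,degrees=True); h=np.array([.4183,.187,.13])
v=a[:,:,::-1].copy()
pts=[h+ax.apply([.04,y,.005]) for y in np.linspace(-.19,.19,5)]
L=cv2.resize(v,None,fx=3,fy=3,interpolation=cv2.INTER_CUBIC)
for p in pts: u=proj('side',p)[0]; cv2.circle(L,tuple(np.int32(u*3+1)),3,(0,0,255),-1)
for y in(-.075,0,.075): u=proj('side',h+ax.apply([0,y,0]))[0]; cv2.circle(L,tuple(np.int32(u*3+1)),3,(255,0,0),-1)
cv2.imwrite('pics/s6.png',L[780:1320,330:1030])
E
```

```text
front outer pred [239.79260696 267.67839185] [(262, [62, 64, 68]), (263, [59, 63, 66]), (264, [67, 71, 75]), (265, [99, 108, 111]), (266, [132, 145, 145]), (267, [130, 143, 143]), (268, [103, 113, 115]), (269, [112, 121, 131]), (270, [150, 159, 175]), (271, [158, 167, 184]), (272, [161, 170, 186])]
front outer pred [204.6490461 269.0270411] [(263, [62, 65, 70]), (264, [61, 63, 66]), (265, [68, 71, 74]), (266, [97, 105, 104]), (267, [132, 142, 142]), (268, [144, 154, 156]), (269, [141, 149, 149]), (270, [110, 116, 122]), (271, [127, 136, 151]), (272, [154, 164, 180]), (273, [160, 169, 186])]
front outer pred [169.31676911 270.39018529] [(264, [64, 68, 70]), (265, [61, 64, 68]), (266, [63, 66, 68]), (267, [72, 77, 77]), (268, [103, 113, 113]), (269, [132, 144, 145]), (270, [129, 141, 141]), (271, [94, 102, 106]), (272, [117, 127, 139]), (273, [160, 169, 186]), (274, [168, 177, 194])]
```

View pics/s6.png

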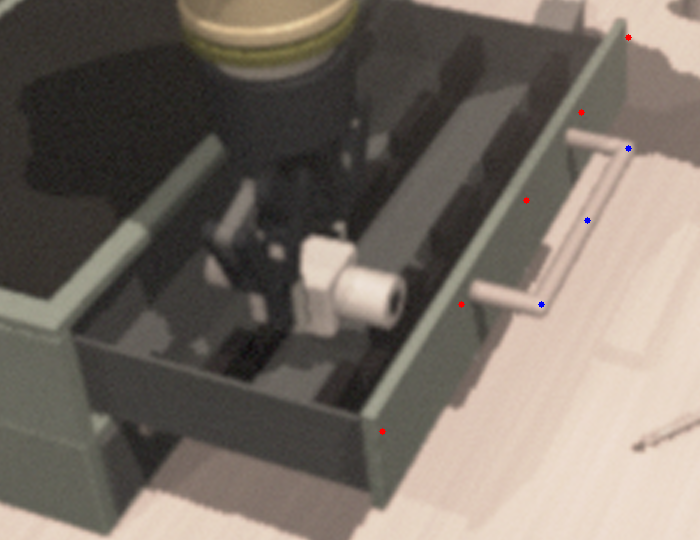

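{"fn": "move_arm", "kwargs": {"moves": [[0,0,0,-0.0012,0.0035,0,0.01],[0,0,0,-0.0012,0.0035,0.004,0.01],[0,0,0,-0.0012,0.0035,0.008,0.01],[0,0,0,-0.0012,0.0035,0.012,0.01],[0,0,0,-0.0012,0.0035,0.016,0.01],[0,0,0,-0.0012,0.0035,0.018,0.01],[0,0,0,-0.0012,0.0035,0.018,0.01]]}}

```text
clock: 12.5
position: [0.5309, 0.3126, 0.1131]
ee_rot: [0.72, -0.694, -0.0, -0.0]
ft_force: [-0.4, 0.9, -2.0]
grip_width: 0.441
```

{"fn": "move_arm", "kwargs": {"moves": [[0,0,0,0.001,0,0.003,0.01],[0,0,0,0.001,0,0.006,0.01],[0,0,0,0.001,0,0.009,0.01],[0,0,0,0.001,0,0.012,0.01],[0,0,0,0.001,0,0.014,0.01],[0,0,0,0.001,0,0.014,0.01],[0,0,0,0.001,0,0.014,0.01]]}}

```text
clock: 13.2
position: [0.5313, 0.3153, 0.1011]
ee_rot: [0.72, -0.694, -0.001, -0.003]
ft_force: [1.3, 11.5, 2.2]
grip_width: 0.437
```

{"fn": "move_arm", "kwargs": {"moves": [[0,0,0,-0.003,0,0.001,0.01],[0,0,0,-0.003,0,0.003,0.01],[0,0,0,-0.003,0,0.003,0.01]]}}

```text
clock: 13.5
position: [0.5319, 0.3154, 0.0981]
ee_rot: [0.72, -0.694, 0.0, -0.002]
ft_force: [-1.0, 1.4, 8.2]
grip_width: 0.44
```

```bash
python3 - <<'E'
from h import *
o=manip.get_obs();print(o['position'],o['ft_force'],o['torque'],o['grip_width'],np.degrees(yawnow()))
E
```

```text
[0.53191556 0.31540901 0.09811465] [-1.007146    1.41223187  8.22133132] [ 0.40374078  0.17898359 -0.44170943] 0.43960227763757803 -87.9364231980238
```

{"fn": "move_arm", "kwargs": {"moves": [[0,0,0,0,0,0,0.05],[0,0,0,0,0,0,0.05],[0,0,0,0,0,-0.03,0.05],[0,0,0,0,0,-0.08,0.05],[0,0,0,0.04,0,-0.12,0.05],[0,0,0,0.09,0,-0.13,0.05],[0,0,0,0.14,0,-0.13,0.05],[0,0,0,0.19,0,-0.13,0.05],[0,0,0,0.24,0,-0.13,0.05],[0,0,0,0.29,0,-0.13,0.05]]}}

```text
clock: 14.5
position: [0.5408, 0.0284, 0.2264]
ee_rot: [0.72, -0.694, 0.0, 0.0]
ft_force: [0.4, -0.4, -1.4]
grip_width: 0.586
```

{"fn": "move_arm", "kwargs": {"moves": [[0,0,0,0.03,-0.02,0,0.06],[0,0,0,0.06,-0.04,0,0.06],[0,0,0,0.06,-0.055,0,0.06],[0,0,0,0.06,-0.055,0,0.06]]}}

```text
clock: 14.9
position: [0.5991, -0.0283, 0.2254]
ee_rot: [0.719, -0.695, -0.0, 0.0]
ft_force: [-0.7, 0.3, -0.4]
grip_width: 0.71
```

```bash
python3 - <<'E'
from h import *
o=manip.get_obs();print(o['position'],o['joint_pos'],np.degrees(yawnow()))
a=cams.camera('side')[:,:,::-1];b=cams.camera('top')[:,:,::-1]
cv2.imwrite('pics/t7f.png',b)
r=lambda i,k:cv2.resize(i,None,fx=k,fy=k,interpolation=cv2.INTER_CUBIC)
v=np.hstack([r(a[280:430,120:320],2.0),r(b[200:350,130:330],2.0)])
v=np.vstack([v,r(b[205:305,295:420],2.4)[:240,:].copy() if 0 else np.hstack([r(b[205:305,295:420],2.4),np.zeros((240,500,3),np.uint8)])])
cv2.imwrite('pics/p7.png',v)
for q in spacers(b,[(.586,-.151),(.405,-.168),(.405,-.340)]): print(q)
E
```

```text
[ 0.5991029  -0.02828357  0.22540964] [ 0.2428493   0.30108824 -0.33499758  1.52526837  0.10018798  1.33308776
 -1.63810156] -88.01984463206124
([0.5818, -0.1156], np.float64(124.2), np.float64(0.0453), np.float64(0.0233))
None
([0.4041, -0.3356], np.float64(113.9), np.float64(0.1047), np.float64(0.0396))
```

View pics/p7.png

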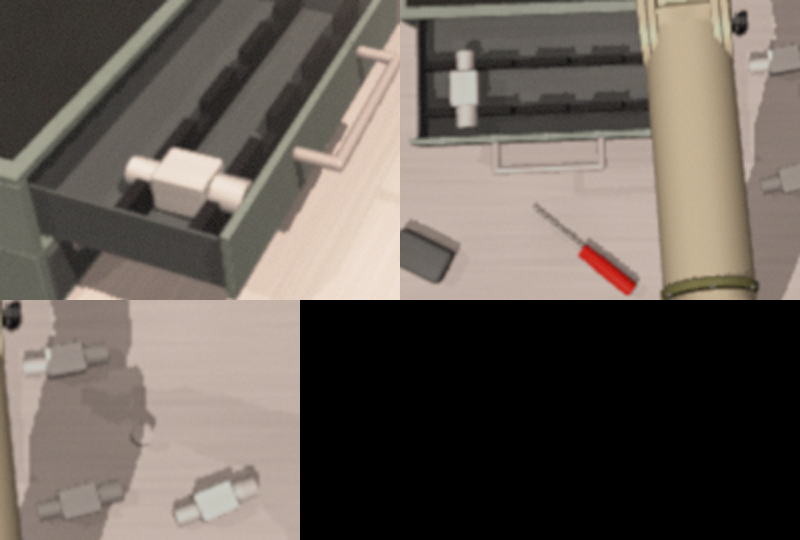

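{"fn": "move_arm", "kwargs": {"moves": [[0,0,-50,0.0835,0.0172,0,0.06],[0,0,-50,0.0835,0.0172,0.02,0.06],[0,0,-50,0.0835,0.0172,0.05,0.06],[0,0,-50,0.0835,0.0172,0.09,0.06],[0,0,-50,0.0835,0.0172,0.12,0.06],[0,0,-50,0.0835,0.0172,0.12,0.06],[0,0,-50,0.0835,0.0172,0.12,0.06]]}}

```text
clock: 15.7
position: [0.5832, -0.1103, 0.1057]
ee_rot: [0.946, -0.323, -0.001, 0.0]
ft_force: [0.9, -0.3, 0.6]
grip_width: 0.703
```

{"fn": "move_arm", "kwargs": {"moves": [[0,0,-45.5,0,0,0.02,0.06],[0,0,-45.5,0,0,0.03,0.06],[0,0,-45.5,0,0,0.03,0.06],[0,0,-45.5,0,0,0.03,0.06],[0,0,-45.5,0,0,0.03,0.06],[0,0,-45.5,0,0,0.03,0.06],[0,0,-45.5,0,0,0.03,0.06]]}}

```text
clock: 16.4
position: [0.5846, -0.1109, 0.0774]
ee_rot: [0.998, 0.065, 0.001, 0.0]
ft_force: [0.1, -0.0, 0.1]
grip_width: 0.704
```

```bash
python3 - <<'E'
from h import *
o=manip.get_obs();print(o['position'],o['joint_pos'],np.degrees(yawnow()))
print(toolmove([.5848,-.1123,.005],down(np.radians(7.5))))
im=snap('t8','top')
for q in spacers(im,[(.586,-.151),(.405,-.168),(.405,-.340)]): print(q)
E
```

```text
[ 0.58455669 -0.1109051   0.07741375] [ 0.53917564  0.4519498  -0.53296316  1.69139667  0.25670912  1.0667523
  0.05542266] 7.4416680995594975
([0.0, -0.1, -0.1], [-0.0, 0.0014, 0.0724])
None
None
([0.4038, -0.3355], np.float64(112.7), np.float64(0.1056), np.float64(0.0397))
```

{"fn": "move_arm", "kwargs": {"moves": [[0,0,0,0,0.0014,0.03,0.06],[0,0,0,0,0.0014,0.055,0.06],[0,0,0,0,0.0014,0.067,0.06],[0,0,0,0,0.0014,0.071,0.06],[0,0,0,0,0.0014,0.071,0.01],[0,0,0,0,0.0014,0.071,0.01],[0,0,0,0,0.0014,0.071,0.01],[0,0,0,0,0.0014,0.071,0.01],[0,0,0,0,0.0014,0.071,0.01]], "grip_force": 25}}

```text
clock: 17.35
position: [0.5851, -0.1126, 0.0064]
ee_rot: [0.998, 0.066, 0.001, 0.0]
ft_force: [-1.5, 2.4, 6.7]
grip_width: 0.425
```

{"fn": "move_arm", "kwargs": {"moves": [[0,0,0,0,0,-0.001,0.01],[0,0,0,0,0,-0.001,0.01],[0,0,0,0,0,-0.001,0.01]]}}

```text
clock: 17.65
position: [0.5847, -0.1127, 0.0065]
ee_rot: [0.998, 0.066, 0.0, 0.0]
ft_force: [0.4, -0.2, 1.8]
grip_width: 0.433
```

```bash
python3 - <<'E'
from h import *
b=cams.camera('top')[:,:,::-1];a=cams.camera('side')[:,:,::-1]
u=proj('side',[.585,-.13,.03])[0].astype(int)
r=lambda i,k:cv2.resize(i,None,fx=k,fy=k,interpolation=cv2.INTER_CUBIC)
cv2.imwrite('pics/p9.png',np.hstack([r(a[u[1]-50:u[1]+50,u[0]-50:u[0]+50],4),r(b[190:290,280:380],4)]))
E
```

```text
(no output)
```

View pics/p9.png

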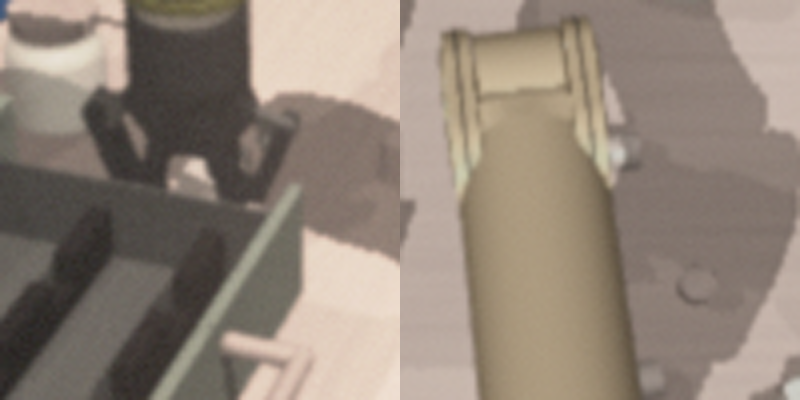

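{"fn": "move_arm", "kwargs": {"moves": [[0,0,0,0,0,0,0.06],[0,0,0,0,0,0,0.06],[0,0,0,0,-0.007,0,0.06],[0,0,0,0,-0.007,0,0.06],[0,0,0,0,-0.007,0,0.01],[0,0,0,0,-0.007,0,0.01],[0,0,0,0,-0.007,0,0.01],[0,0,0,0,-0.007,0,0.01],[0,0,0,0,-0.007,0,0.01],[0,0,0,0,-0.007,0,0.01]]}}

```text
clock: 18.75
position: [0.5836, -0.1059, 0.0064]
ee_rot: [0.998, 0.066, 0.0, 0.0]
ft_force: [-0.7, -0.9, 1.4]
grip_width: 0.268
```

{"fn": "move_arm", "kwargs": {"moves": [[0,0,0,0,0,0,0.033],[0,0,0,0,0,0,0.033],[0,0,0,0,0.005,0,0.033],[0,0,0,0,0.01,0,0.033],[0,0,0,0,0.013,0,0.033],[0,0,0,0,0.013,0,0.033],[0,0,0,0,0.013,0,0.033]]}}

```text
clock: 19.45
position: [0.5852, -0.1189, 0.0063]
ee_rot: [0.998, 0.066, 0.0, 0.0]
ft_force: [-0.2, -0.1, -0.2]
grip_width: 0.388
```

{"fn": "move_arm", "kwargs": {"moves": [[0,0,0,0,0,0,0.06],[0,0,0,0,0,0,0.06],[0,0,0,0,0.02,0,0.06],[0,0,0,0,0.036,0,0.06],[0,0,0,0,0.036,0,0.06],[0,0,0,0,0.036,0,0.06],[0,0,0,0,0.036,0,0.01],[0,0,0,0,0.036,0,0.01],[0,0,0,0,0.036,0,0.01],[0,0,0,0,0.036,0,0.01]], "grip_force": 60}}

```text
clock: 20.45
position: [0.5901, -0.1533, 0.0065]
ee_rot: [0.998, 0.067, 0.0, -0.0]
ft_force: [-1.9, 2.8, 3.3]
grip_width: 0.434
```

{"fn": "move_arm", "kwargs": {"moves": [[0,0,0,0,0,-0.03,0.01],[0,0,0,0,0,-0.08,0.01],[0,0,0,0,0,-0.13,0.01],[0,0,5,0,0,-0.18,0.01],[0,0,13,0,-0.03,-0.21,0.01],[0,0,21,0,-0.07,-0.21,0.01],[0,0,29,0,-0.12,-0.21,0.01],[0,0,37,0,-0.16,-0.21,0.01],[0,0,45,0,-0.2,-0.21,0.01],[0,0,45,0,-0.2,-0.21,0.01]]}}

```text
clock: 21.45
position: [0.562, 0.0513, 0.2163]
ee_rot: [0.948, -0.319, -0.001, -0.001]
ft_force: [-0.1, -1.1, -2.6]
grip_width: 0.437
```

{"fn": "move_arm", "kwargs": {"moves": [[0,0,50.4,-0.1358,-0.1353,0,0.01],[0,0,50.4,-0.1358,-0.1353,0,0.01],[0,0,50.4,-0.1358,-0.1353,0,0.01],[0,0,50.4,-0.1358,-0.1353,0,0.01],[0,0,50.4,-0.1358,-0.1353,0,0.01],[0,0,50.4,-0.1358,-0.1353,0,0.01],[0,0,50.4,-0.1358,-0.1353,0,0.01],[0,0,50.4,-0.1358,-0.1353,0.04,0.01],[0,0,50.4,-0.1358,-0.1353,0.06,0.01],[0,0,50.4,-0.1358,-0.1353,0.06,0.01]]}}

```text
clock: 22.45
position: [0.536, 0.2327, 0.1527]
ee_rot: [0.721, -0.693, -0.001, 0.003]
ft_force: [0.3, -0.4, -2.1]
grip_width: 0.434
```

```bash
python3 - <<'E'
from h import *
o=manip.get_obs();print(o['position'],o['joint_pos'],np.degrees(yawnow()),o['ft_force'])
print(toolmove([.538,.2355,.130],down(np.radians(-87.9))))
E
```

```text
[0.53599466 0.23267138 0.15274017] [-0.0531475   0.35256133 -0.52992823  1.64402995  0.18735019  1.20241066
 -2.1568828 ] -87.76524443876069 [ 0.29186013 -0.40022598 -2.09516302]
([0.3, -0.1, 0.1], [-0.0028, -0.0022, 0.0227])
```

{"fn": "move_arm", "kwargs": {"moves": [[0,0,0,-0.0028,-0.0022,0.015,0.01],[0,0,0,-0.0028,-0.0022,0.021,0.01],[0,0,0,-0.0028,-0.0022,0.021,0.01],[0,0,0,-0.0028,-0.0022,0.021,0.01]]}}

```text
clock: 22.85
position: [0.5403, 0.237, 0.1358]
ee_rot: [0.721, -0.693, 0.0, -0.0]
ft_force: [-0.2, 0.6, -1.3]
grip_width: 0.436
```

```bash
python3 - <<'E'
from h import *
o=manip.get_obs();print(o['position'],o['ft_force'])
a=cams.camera('side')[:,:,::-1]
v=cv2.resize(a[300:410,160:300],None,fx=5,fy=5,interpolation=cv2.INTER_CUBIC)
cv2.imwrite('pics/p10.png',np.clip(v*1.3,0,255).astype(np.uint8))
E
```

```text
[0.54026093 0.23697722 0.13580514] [-0.20396323  0.59336435 -1.28107377]
```

View pics/p10.png

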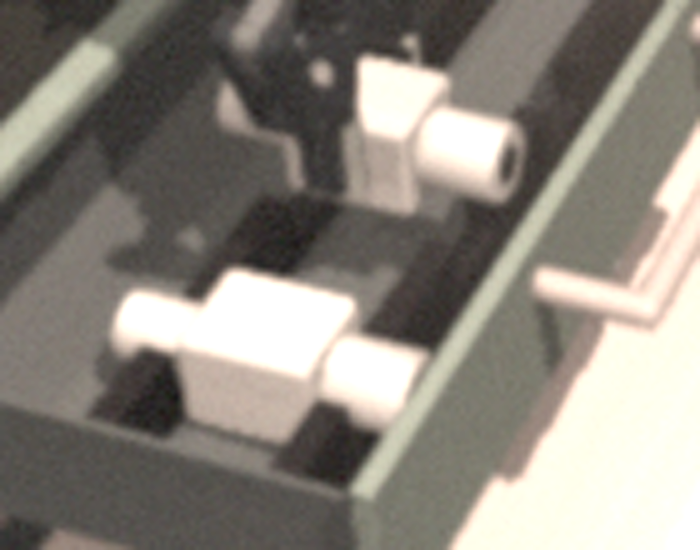

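```bash
python3 - <<'E'
from h import *
f=lambda p,z: onz('side',np.array(p)/5+[160,300],z)
ax=R.from_euler('z',2.1,degrees=True).inv()
b=ax.apply(f([(313,375),(355,300)],.130)); h=ax.apply(f([(408,135),(447,72)],.1674))
print(b,h,h.mean(0)-b.mean(0)); print('TCP chest frame', ax.apply([.5403,.237,0])-ax.apply([.5319,.3154,0]))
E
```

```text
[[0.51737479 0.31256839 0.13      ]
 [0.52078678 0.27726243 0.13      ]] [[0.52003802 0.23316551 0.1674    ]
 [0.52265032 0.19739351 0.1674    ]] [ 0.00226339 -0.0796359   0.0374    ]
TCP chest frame [ 0.00552149 -0.07865515  0.        ]
```

{"fn": "move_arm", "kwargs": {"moves": [[0,0,0,0.0005,0.002,0.004,0.01],[0,0,0,0.0005,0.002,0.01,0.01],[0,0,0,0.0005,0.002,0.016,0.01],[0,0,0,0.0005,0.002,0.02,0.01],[0,0,0,0.0005,0.002,0.024,0.01],[0,0,0,0.0005,0.002,0.028,0.01],[0,0,0,0.0005,0.002,0.028,0.01]]}}

```text
clock: 23.6
position: [0.538, 0.2361, 0.1067]
ee_rot: [0.72, -0.693, -0.0, 0.0]
ft_force: [1.0, -0.2, -3.9]
grip_width: 0.434
```

{"fn": "move_arm", "kwargs": {"moves": [[0,0,0,0,0,0.003,0.01],[0,0,0,0,0,0.006,0.01],[0,0,0,0,0,0.0085,0.01],[0,0,0,0,0,0.0085,0.01]]}}

```text
clock: 24.0
position: [0.538, 0.2362, 0.0986]
ee_rot: [0.72, -0.693, 0.0, 0.0]
ft_force: [1.2, -0.1, -2.3]
grip_width: 0.434
```

{"fn": "move_arm", "kwargs": {"moves": [[0,0,0,0,0,0,0.05],[0,0,0,0,0,0,0.05],[0,0,0,0,0,-0.03,0.05],[0,0,0,0,0,-0.08,0.05],[0,0,0,0,0,-0.125,0.05],[0,0,0,0.04,0.01,-0.125,0.05],[0,0,0,0.09,0.02,-0.125,0.05],[0,0,0,0.14,0.03,-0.125,0.05],[0,0,0,0.18,0.05,-0.125,0.05],[0,0,0,0.18,0.08,-0.125,0.05]]}}

```text
clock: 25.0
position: [0.465, 0.0472, 0.2237]
ee_rot: [0.717, -0.697, 0.0, 0.0]
ft_force: [-0.8, 0.6, 0.3]
grip_width: 0.584
```

{"fn": "move_arm", "kwargs": {"moves": [[0,0,-10,0.04,0.02,0,0.06],[0,0,-18,0.08,0.04,0,0.06],[0,0,-26,0.12,0.06,0,0.06],[0,0,-34,0.1585,0.076,0,0.06],[0,0,-42,0.1785,0.076,0.03,0.06],[0,0,-50,0.1785,0.076,0.06,0.06],[0,0,-50,0.1785,0.076,0.1,0.06],[0,0,-50,0.1785,0.076,0.1,0.06]]}}

```text
clock: 25.8
position: [0.3928, -0.1272, 0.1202]
ee_rot: [0.946, -0.324, -0.004, 0.0]
ft_force: [0.2, 0.1, 0.3]
grip_width: 0.704
```

{"fn": "move_arm", "kwargs": {"moves": [[0,0,-8,0,0,0,0.06],[0,0,-16,0,0,0,0.06],[0,0,-24,0,0,0,0.06],[0,0,-32,0,0,0.01,0.06],[0,0,-40,0,0,0.02,0.06],[0,0,-48,0,0,0.03,0.06],[0,0,-51.4,0,0,0.04,0.06],[0,0,-51.4,0,0,0.04,0.06]]}}

```text
clock: 26.6
position: [0.3961, -0.1278, 0.0847]
ee_rot: [0.993, 0.118, -0.0, 0.0]
ft_force: [-1.2, 0.5, -0.0]
grip_width: 0.698
```

```bash
python3 - <<'E'
from h import *
o=manip.get_obs();print(o['position'],o['joint_pos'],np.degrees(yawnow()))
print(toolmove([.3954,-.128,.0065],down(np.radians(13.5))))
a=cams.camera('side')[:,:,::-1];b=cams.camera('top')[:,:,::-1]
cv2.imwrite('pics/t11f.png',b)
u=proj('side',[.405,-.17,.02])[0].astype(int); r=lambda i,k:cv2.resize(i,None,fx=k,fy=k,interpolation=cv2.INTER_CUBIC)
cv2.imwrite('pics/p11.png',np.vstack([np.hstack([r(b[200:320,290:420],2.5),r(a[u[1]-60:u[1]+60,u[0]-70:u[0]+70],2.5)]),np.hstack([r(a[300:400,160:290],2.5),r(b[190:290,130:270],2.5)])]))
E
```

```text
[ 0.39609378 -0.12775322  0.08465171] [ 0.39719346  0.03357332 -0.19690317  2.1426833   0.00800771  0.96600411
  0.43218939] 13.541524805101135
([0.0, 0.0, 0.0], [-0.0007, 0.0001, 0.0782])
```

View pics/p11.png

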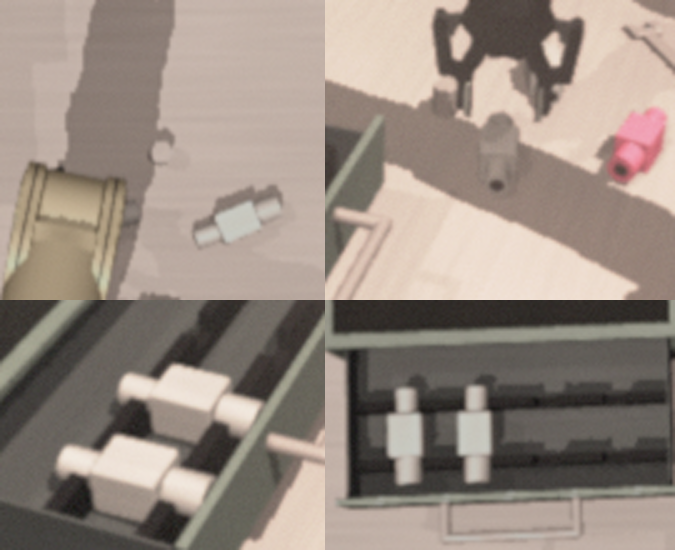

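{"fn": "move_arm", "kwargs": {"moves": [[0,0,0,-0.0007,-0.002,0.03,0.06],[0,0,0,-0.0007,-0.002,0.055,0.06],[0,0,0,-0.0007,-0.002,0.072,0.06],[0,0,0,-0.0007,-0.002,0.078,0.06],[0,0,0,-0.0007,-0.002,0.078,0.01],[0,0,0,-0.0007,-0.002,0.078,0.01],[0,0,0,-0.0007,-0.002,0.078,0.01],[0,0,0,-0.0007,-0.002,0.078,0.01],[0,0,0,-0.0007,-0.002,0.078,0.01],[0,0,0,-0.0007,-0.002,0.078,0.01]], "grip_force": 25}}

```text
clock: 27.7
position: [0.3958, -0.1263, 0.007]
ee_rot: [0.993, 0.118, 0.001, 0.0]
ft_force: [0.0, 0.3, 7.3]
grip_width: 0.27
```

{"fn": "move_arm", "kwargs": {"moves": [[0,0,0,0,0,0,0.033],[0,0,0,0,0,0,0.033],[0,0,0,0,0.005,0,0.033],[0,0,0,0,0.01,0,0.033],[0,0,0,0,0.012,0,0.033],[0,0,0,0,0.012,0,0.033],[0,0,0,0,0.012,0,0.033]]}}

```text
clock: 28.4
position: [0.3974, -0.1381, 0.0057]
ee_rot: [0.993, 0.118, -0.0, 0.0]
ft_force: [0.7, -0.2, -0.2]
grip_width: 0.383
```

{"fn": "move_arm", "kwargs": {"moves": [[0,0,0,0,0,0,0.06],[0,0,0,0,0,0,0.06],[0,0,0,0,0.02,0,0.06],[0,0,0,0,0.036,0,0.06],[0,0,0,0,0.036,0,0.06],[0,0,0,0,0.036,0,0.06],[0,0,0,0,0.036,0,0.01],[0,0,0,0,0.036,0,0.01],[0,0,0,0,0.036,0,0.01],[0,0,0,0,0.036,0,0.01]], "grip_force": 60}}

```text
clock: 29.4
position: [0.4061, -0.1722, 0.006]
ee_rot: [0.993, 0.119, 0.0, -0.0]
ft_force: [-1.3, 3.8, 5.3]
grip_width: 0.433
```

```bash
python3 - <<'E'
from h import *
o=manip.get_obs();print(o['position'],o['joint_pos'],np.degrees(yawnow()),o['grip_width'])
print(toolmove([.541,.1563,.216]))
E
```

```text
[ 0.40610599 -0.17217593  0.00601994] [ 0.44460606  0.21668379 -0.15707856  2.14233324  0.04712761  0.78560193
  0.49577768] 13.63416069036682 0.4332006369357145
([0.0, 0.0, 0.0], [0.2086, -0.2875, -0.2099])
```

{"fn": "move_arm", "kwargs": {"moves": [[0,0,0,0,0,-0.03,0.01],[0,0,0,0,0,-0.08,0.01],[0,0,0,0,0,-0.13,0.01],[0,0,5,0,0,-0.18,0.01],[0,0,13,0.02,-0.02,-0.21,0.01],[0,0,21,0.05,-0.05,-0.21,0.01],[0,0,29,0.08,-0.09,-0.21,0.01],[0,0,37,0.1,-0.12,-0.21,0.01],[0,0,45,0.1,-0.14,-0.21,0.01],[0,0,45,0.1,-0.14,-0.21,0.01]]}}

```text
clock: 30.4
position: [0.4697, -0.0092, 0.2151]
ee_rot: [0.963, -0.271, -0.001, -0.0]
ft_force: [0.1, 0.3, -2.6]
grip_width: 0.439
```

{"fn": "move_arm", "kwargs": {"moves": [[0,0,8,-0.0275,-0.04,0,0.01],[0,0,16,-0.0275,-0.08,0,0.01],[0,0,24,-0.0275,-0.13,0,0.01],[0,0,32,-0.0275,-0.1811,0,0.01],[0,0,40,-0.0275,-0.1811,0,0.01],[0,0,48,-0.0275,-0.1811,0,0.01],[0,0,56.5,-0.0275,-0.1811,0,0.01],[0,0,56.5,-0.0275,-0.1811,0.04,0.01],[0,0,56.5,-0.0275,-0.1811,0.075,0.01],[0,0,56.5,-0.0275,-0.1811,0.075,0.01]]}}

```text
clock: 31.4
position: [0.538, 0.1536, 0.1357]
ee_rot: [0.72, -0.694, -0.002, 0.004]
ft_force: [-0.6, 0.1, -3.6]
grip_width: 0.435
```

```bash
python3 - <<'E'
from h import *
o=manip.get_obs();print(o['position'],o['joint_pos'],np.degrees(yawnow()),o['ft_force'])
print(toolmove([.541,.1563,.130],down(np.radians(-87.9))))
E
```

```text
[0.53802704 0.15357043 0.13565163] [-0.00560583  0.30051834 -0.4153097   1.72974542  0.1306634   1.1481306
 -1.99302826] -87.88004793880246 [-0.6276101   0.09737352 -3.63814687]
([0.5, -0.2, 0.0], [-0.0026, -0.0031, 0.0056])
```

{"fn": "move_arm", "kwargs": {"moves": [[0,0,0,0,0,0,0.01],[0,0,0,0,0,0,0.01],[0,0,0,0,0,0,0.01]]}}

```text
clock: 31.7
position: [0.5422, 0.1558, 0.1427]
ee_rot: [0.72, -0.694, 0.001, -0.001]
ft_force: [0.9, 0.9, -2.3]
grip_width: 0.436
```

```bash
python3 - <<'E'
from h import *
print(toolmove([.541,.1563,.130],down(np.radians(-87.9))),manip.get_obs()['position'])
E
```

```text
([-0.2, 0.0, -0.0], [-0.0005, 0.0012, 0.0127]) [0.54221507 0.1558467  0.14272994]
```

{"fn": "move_arm", "kwargs": {"moves": [[0,0,0,-0.0005,0.0012,0.01,0.01],[0,0,0,-0.0005,0.0012,0.018,0.01],[0,0,0,-0.0005,0.0012,0.024,0.01],[0,0,0,-0.0005,0.0012,0.028,0.01],[0,0,0,-0.0005,0.0012,0.032,0.01],[0,0,0,-0.0005,0.0012,0.036,0.01],[0,0,0,-0.0005,0.0012,0.036,0.01]]}}

```text
clock: 32.4
position: [0.5401, 0.1561, 0.1043]
ee_rot: [0.72, -0.694, 0.0, -0.0]
ft_force: [3.3, 0.4, -4.7]
grip_width: 0.435
```

{"fn": "move_arm", "kwargs": {"moves": [[0,0,0,0,0,0.003,0.01],[0,0,0,0,0,0.006,0.01],[0,0,0,0,0,0.0065,0.01],[0,0,0,0,0,0.0065,0.01]]}}

```text
clock: 32.8
position: [0.5401, 0.1561, 0.0982]
ee_rot: [0.72, -0.694, 0.0, -0.0]
ft_force: [4.9, 0.6, -4.8]
grip_width: 0.439
```

{"fn": "move_arm", "kwargs": {"moves": [[0,0,0,0,0,0,0.05],[0,0,0,0,0,0,0.05],[0,0,0,0,0,-0.03,0.05],[0,0,0,0,0,-0.08,0.05],[0,0,0,0,0,-0.125,0.05],[0,0,0,0.04,0.01,-0.125,0.05],[0,0,0,0.09,0.02,-0.125,0.05],[0,0,0,0.13,0.03,-0.125,0.05],[0,0,0,0.17,0.045,-0.125,0.05],[0,0,0,0.2,0.06,-0.125,0.05]]}}

```text
clock: 33.8
position: [0.4862, -0.0485, 0.2234]
ee_rot: [0.719, -0.695, 0.0, 0.0]
ft_force: [0.0, -0.6, 0.2]
grip_width: 0.585
```

{"fn": "move_arm", "kwargs": {"moves": [[0,0,-8,0.04,0.02,0,0.06],[0,0,-16,0.08,0.04,0,0.06],[0,0,-24,0.12,0.06,0,0.06],[0,0,-32,0.16,0.08,0,0.06],[0,0,-40,0.2,0.1,0,0.06],[0,0,-48,0.24,0.1067,0,0.06],[0,0,-56,0.2522,0.1067,0.03,0.06],[0,0,-60,0.2522,0.1067,0.07,0.06],[0,0,-60,0.2522,0.1067,0.1,0.06],[0,0,-60,0.2522,0.1067,0.1,0.06]]}}

```text
clock: 34.8
position: [0.3875, -0.3003, 0.1198]
ee_rot: [0.97, -0.241, -0.003, -0.001]
ft_force: [-0.2, -1.0, -0.0]
grip_width: 0.702
```

{"fn": "move_arm", "kwargs": {"moves": [[0,0,-8,0,0,0,0.06],[0,0,-16,0,0,0,0.06],[0,0,-24,0,0,0,0.06],[0,0,-32,0,0,0.01,0.06],[0,0,-40,0,0,0.02,0.06],[0,0,-48,0,0,0.03,0.06],[0,0,-49.9,0,0,0.03,0.06],[0,0,-49.9,0,0,0.03,0.06]]}}

```text
clock: 35.6
position: [0.3906, -0.3021, 0.095]
ee_rot: [0.982, 0.191, 0.001, 0.001]
ft_force: [0.6, 0.3, -0.5]
grip_width: 0.703
```

```bash
python3 - <<'E'
from h import *
o=manip.get_obs();print(o['position'],o['joint_pos'],np.degrees(yawnow()))
print(toolmove([.3896,-.302,.0065],down(np.radians(22))))
a=cams.camera('side')[:,:,::-1];b=cams.camera('top')[:,:,::-1]
cv2.imwrite('pics/t12f.png',b)
for q in spacers(b,[(.405,-.340)]): print(q)
u=proj('side',[.4,-.32,.02])[0].astype(int); r=lambda i,k:cv2.resize(i,None,fx=k,fy=k,interpolation=cv2.INTER_CUBIC)
cv2.imwrite('pics/p12.png',np.vstack([np.hstack([r(b[240:360,340:440],2.5),r(a[u[1]-60:u[1]+60,u[0]-70:u[0]+70],2.5)]),np.hstack([r(a[300:400,180:280],2.5),r(b[190:290,130:270],2.5)])]))
E
```

```text
[ 0.39056935 -0.30212143  0.09495799] [ 0.63384929  0.17549008 -0.07376849  1.95881659  0.01525056  1.00621497
  0.93699181] 21.997143490802873
([0.1, -0.1, -0.0], [-0.0009, -0.0006, 0.0885])
None
```

View pics/p12.png

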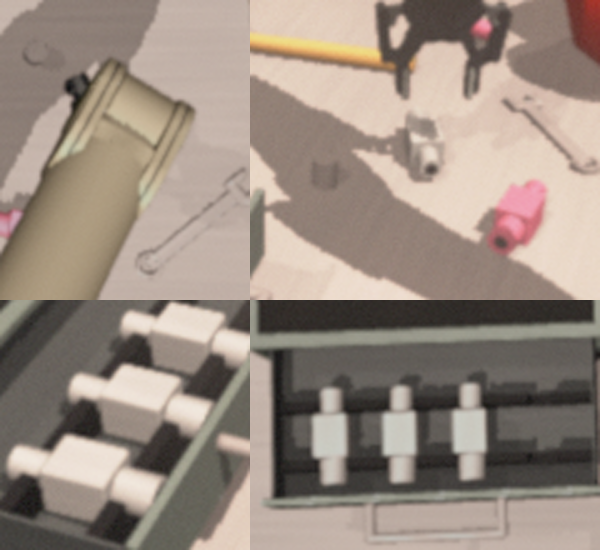

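Three are bedded level; the last spacer lies where expected. Feel its +y end.

{"fn": "move_arm", "kwargs": {"moves": [[0,0,0,-0.0009,-0.002,0.03,0.06],[0,0,0,-0.0009,-0.002,0.065,0.06],[0,0,0,-0.0009,-0.002,0.083,0.06],[0,0,0,-0.0009,-0.002,0.088,0.06],[0,0,0,-0.0009,-0.002,0.088,0.01],[0,0,0,-0.0009,-0.002,0.088,0.01],[0,0,0,-0.0009,-0.002,0.088,0.01],[0,0,0,-0.0009,-0.002,0.088,0.01],[0,0,0,-0.0009,-0.002,0.088,0.01],[0,0,0,-0.0009,-0.002,0.088,0.01]], "grip_force": 25}}

```text
clock: 36.7
position: [0.3894, -0.3009, 0.0068]
ee_rot: [0.982, 0.191, 0.001, 0.001]
ft_force: [-0.5, 1.7, 6.8]
grip_width: 0.273
```

{"fn": "move_arm", "kwargs": {"moves": [[0,0,0,0,0,0,0.033],[0,0,0,0,0,0,0.033],[0,0,0,0,0.005,0,0.033],[0,0,0,0,0.01,0,0.033],[0,0,0,0,0.013,0,0.033],[0,0,0,0,0.013,0,0.033],[0,0,0,0,0.013,0,0.033]]}}

```text
clock: 37.4
position: [0.3931, -0.3127, 0.0052]
ee_rot: [0.982, 0.191, 0.0, 0.0]
ft_force: [0.4, -0.3, 0.4]
grip_width: 0.388
```

{"fn": "move_arm", "kwargs": {"moves": [[0,0,0,0,0,0,0.06],[0,0,0,0,0,0,0.06],[0,0,0,0,0.02,0,0.06],[0,0,0,0,0.036,0,0.06],[0,0,0,0,0.036,0,0.06],[0,0,0,0,0.036,0,0.06],[0,0,0,0,0.036,0,0.01],[0,0,0,0,0.036,0,0.01],[0,0,0,0,0.036,0,0.01],[0,0,0,0,0.036,0,0.01]], "grip_force": 60}}

```text
clock: 38.4
position: [0.4067, -0.3452, 0.0055]
ee_rot: [0.982, 0.191, 0.0, -0.0]
ft_force: [-1.2, 3.1, 5.2]
grip_width: 0.437
```

```bash
python3 - <<'E'
from h import *
o=manip.get_obs();print(o['position'],o['joint_pos'],np.degrees(yawnow()),o['grip_width'])
print(toolmove([.543,.0762,.216]))
E
```

```text
[ 0.40672223 -0.34518484  0.0054907 ] [ 0.66495255  0.38049839 -0.0538547   1.91785802  0.02625177  0.84406346
  0.98179709] 22.018882420676313 0.43674480830408624
([0.0, 0.0, 0.0], [0.2844, -0.3396, -0.2103])
```

{"fn": "move_arm", "kwargs": {"moves": [[0,0,0,0,0,-0.03,0.01],[0,0,0,0,0,-0.08,0.01],[0,0,0,0,0,-0.13,0.01],[0,0,8,0,0,-0.18,0.01],[0,0,16,0.03,-0.02,-0.21,0.01],[0,0,24,0.06,-0.05,-0.21,0.01],[0,0,32,0.09,-0.08,-0.21,0.01],[0,0,40,0.12,-0.11,-0.21,0.01],[0,0,48,0.14,-0.14,-0.21,0.01],[0,0,50,0.14,-0.14,-0.21,0.01]]}}

```text
clock: 39.4
position: [0.4851, -0.1573, 0.2148]
ee_rot: [0.97, -0.241, -0.0, -0.001]
ft_force: [-0.7, -0.3, -2.4]
grip_width: 0.432
```

{"fn": "move_arm", "kwargs": {"moves": [[0,0,8,-0.0601,-0.04,0,0.01],[0,0,16,-0.0601,-0.08,0,0.01],[0,0,24,-0.0601,-0.12,0,0.01],[0,0,32,-0.0601,-0.16,0,0.01],[0,0,40,-0.0601,-0.2,0,0.01],[0,0,48,-0.0601,-0.2389,0,0.01],[0,0,56,-0.0601,-0.2389,0,0.01],[0,0,59.9,-0.0601,-0.2389,0.03,0.01],[0,0,59.9,-0.0601,-0.2389,0.07,0.01],[0,0,59.9,-0.0601,-0.2389,0.07,0.01]]}}

```text
clock: 40.4
position: [0.5394, 0.0747, 0.1399]
ee_rot: [0.72, -0.694, -0.003, 0.004]
ft_force: [-0.9, 0.3, -2.8]
grip_width: 0.439
```

{"fn": "move_arm", "kwargs": {"moves": [[0,0,0,0,0,0,0.01],[0,0,0,0,0,0,0.01],[0,0,0,0,0,0,0.01]]}}

```text
clock: 40.7
position: [0.5442, 0.0757, 0.1473]
ee_rot: [0.72, -0.694, 0.001, -0.001]
ft_force: [-0.4, -0.1, -3.6]
grip_width: 0.432
```

```bash
python3 - <<'E'
from h import *
o=manip.get_obs();print(o['position'],o['joint_pos'],np.degrees(yawnow()),o['ft_force'])
print(toolmove([.543,.0762,.105],down(np.radians(-87.9))))
E
```

```text
[0.54421294 0.0757313  0.14729524] [ 0.06061137  0.24816022 -0.32299201  1.75860239  0.08619869  1.14551829
 -1.82290505] -87.91325560345086 [-0.39681814 -0.08121769 -3.58476715]
([-0.2, 0.0, -0.0], [-0.0005, 0.0013, 0.0423])
```

{"fn": "move_arm", "kwargs": {"moves": [[0,0,0,-0.0005,0.001,0.015,0.01],[0,0,0,-0.0005,0.001,0.023,0.01],[0,0,0,-0.0005,0.001,0.028,0.01],[0,0,0,-0.0005,0.001,0.032,0.01],[0,0,0,-0.0005,0.001,0.036,0.01],[0,0,0,-0.0005,0.001,0.04,0.01],[0,0,0,-0.0005,0.001,0.042,0.01],[0,0,0,-0.0005,0.001,0.042,0.01]]}}

```text
clock: 41.5
position: [0.5433, 0.0761, 0.1036]
ee_rot: [0.72, -0.694, 0.001, -0.001]
ft_force: [6.4, 0.5, -4.5]
grip_width: 0.437
```

{"fn": "move_arm", "kwargs": {"moves": [[0,0,0,0,-0.0015,0.002,0.01],[0,0,0,0,-0.0015,0.004,0.01],[0,0,0,0,-0.0015,0.006,0.01],[0,0,0,0,-0.0015,0.006,0.01]]}}

```text
clock: 41.9
position: [0.5437, 0.0761, 0.0975]
ee_rot: [0.72, -0.694, 0.0, -0.0]
ft_force: [0.7, -0.3, 1.0]
grip_width: 0.439
```

{"fn": "move_arm", "kwargs": {"moves": [[0,0,0,0,0,0,0.05],[0,0,0,0,0,0,0.05],[0,0,0,0,0,-0.03,0.05],[0,0,0,0,0,-0.08,0.05],[0,0,0,0,0,-0.12,0.04],[0,0,0,-0.03,0.03,-0.12,0.03],[0,0,0,-0.06,0.06,-0.12,0.03],[0,0,0,-0.09,0.09,-0.12,0.03],[0,0,0,-0.1185,0.1217,-0.12,0.03],[0,0,0,-0.1185,0.1217,-0.12,0.03]]}}

```text
clock: 42.9
position: [0.4139, 0.1941, 0.2176]
ee_rot: [0.722, -0.692, -0.0, -0.0]
ft_force: [0.4, -1.0, 0.6]
grip_width: 0.351
```

{"fn": "move_arm", "kwargs": {"moves": [[0,0,-8,0,0,0,0.03],[0,0,-16,0,0,0,0.03],[0,0,-24,0,0,0,0.03],[0,0,-32,0,0,0,0.03],[0,0,-40,0,0,0,0.03],[0,0,-48,0,0,0,0.03],[0,0,-56,0,0,0,0.03],[0,0,-64,0,0,0,0.03],[0,0,-72,0,0,0,0.03],[0,0,-80,0,0,0,0.03]]}}

```text
clock: 43.9
position: [0.4176, 0.1899, 0.2172]
ee_rot: [0.998, -0.066, -0.0, 0.0]
ft_force: [-0.5, 1.0, 0.1]
grip_width: 0.347
```

{"fn": "move_arm", "kwargs": {"moves": [[0,0,-8,0,0,0,0.03],[0,0,-10,0,0,0,0.03],[0,0,-10,0,0,0,0.03],[0,0,-10,0,0,0,0.03]]}}

```text
clock: 44.3
position: [0.4177, 0.19, 0.2172]
ee_rot: [1.0, 0.017, -0.0, 0.0]
ft_force: [-0.6, 0.5, -1.0]
grip_width: 0.35
```

```bash
python3 - <<'E'
from h import *
o=manip.get_obs();print(o['position'],o['joint_pos'],np.degrees(yawnow()),o['ft_force'])
print(toolmove([.4175,.19,.113],down(np.radians(2.1))))
a=cams.camera('side')[:,:,::-1];b=cams.camera('top')[:,:,::-1]
cv2.imwrite('pics/t13f.png',b)
r=lambda i,k:cv2.resize(i,None,fx=k,fy=k,interpolation=cv2.INTER_CUBIC)
cv2.imwrite('pics/p13.png',np.hstack([r(a[270:410,150:300],2.6),r(b[190:330,130:280],2.6)]))
E
```

```text
[0.417674   0.18995033 0.21721713] [-6.73716060e-02 -2.91923276e-03 -4.53506829e-01  1.87701484e+00
 -1.24310085e-03  1.26740644e+00 -4.85688608e-01] 1.9948384943735509 [-0.58612763  0.51111035 -0.95983344]
([0.0, 0.0, -0.1], [-0.0002, -0.0001, 0.1042])
```

View pics/p13.png

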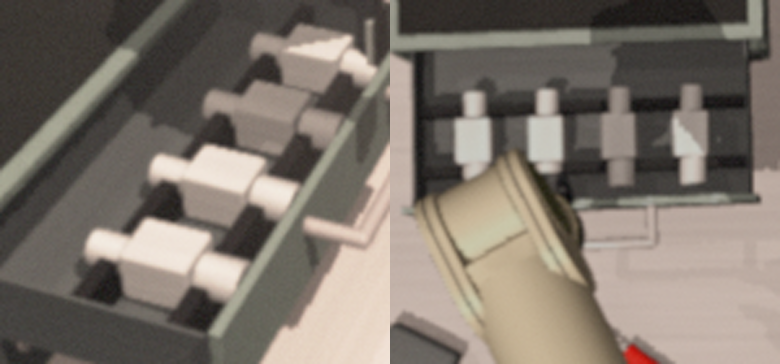

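{"fn": "move_arm", "kwargs": {"moves": [[0,0,0,0,0,0.04,0.03],[0,0,0,0,0,0.075,0.03],[0,0,0,0,0,0.104,0.03],[0,0,0,0,0,0.104,0.03],[0,0,0,0,0,0.104,0],[0,0,0,0,0,0.104,0],[0,0,0,0,0,0.104,0],[0,0,0,0,0,0.104,0]], "grip_force": 40}}

```text
clock: 45.2
position: [0.4184, 0.1904, 0.1146]
ee_rot: [1.0, 0.018, 0.001, -0.0]
ft_force: [-0.7, 0.3, 4.8]
grip_width: 0.121
```

{"fn": "move_arm", "kwargs": {"moves": [[0,0,0,0.006,0,0,0],[0,0,0,0.016,0,0,0],[0,0,0,0.03,0,0,0],[0,0,0,0.046,0,0,0],[0,0,0,0.062,0,0,0],[0,0,0,0.078,0,0,0],[0,0,0,0.094,0,0,0],[0,0,0,0.11,0,0,0],[0,0,0,0.122,0,0,0],[0,0,0,0.13,0,0,0]]}}

```text
clock: 46.2
position: [0.549, 0.1954, 0.1146]
ee_rot: [1.0, 0.018, 0.001, -0.0]
ft_force: [-3.5, -0.1, 8.1]
grip_width: 0.123
```

{"fn": "move_arm", "kwargs": {"moves": [[0,0,0,0.007,0,0,0],[0,0,0,0.014,0,0,0],[0,0,0,0.021,0,0,0],[0,0,0,0.027,0,0,0],[0,0,0,0.031,0,0,0],[0,0,0,0.034,0,0,0],[0,0,0,0.034,0,0,0]]}}

```text
clock: 46.9
position: [0.5827, 0.1967, 0.1147]
ee_rot: [1.0, 0.018, 0.001, -0.001]
ft_force: [0.9, 1.8, 4.7]
grip_width: 0.124
```

{"fn": "move_arm", "kwargs": {"moves": [[0,0,0,0.002,0,0,0],[0,0,0,0.004,0,0,0],[0,0,0,0.006,0,0,0],[0,0,0,0.008,0,0,0],[0,0,0,0.009,0,0,0],[0,0,0,0.009,0,0,0]]}}

```text
clock: 47.5
position: [0.5882, 0.1969, 0.1146]
ee_rot: [1.0, 0.019, -0.002, 0.0]
ft_force: [-17.4, -3.4, 17.7]
grip_width: 0.121
```

{"fn": "move_arm", "kwargs": {"moves": [[0,0,0,-0.003,0,0,0.03],[0,0,0,-0.003,0,0,0.03],[0,0,0,-0.003,0,0,0.03],[0,0,0,-0.003,0,-0.05,0.03],[0,0,0,-0.003,0,-0.1,0.03],[0,0,0,-0.003,0.05,-0.12,0.03],[0,0,0,-0.003,0.1,-0.12,0.03],[0,0,0,-0.003,0.15,-0.12,0.03],[0,0,0,-0.003,0.2,-0.12,0.03],[0,0,0,-0.003,0.2,-0.12,0.03]]}}

```text
clock: 48.5
position: [0.5951, -0.0127, 0.2332]
ee_rot: [1.0, 0.013, 0.0, 0.002]
ft_force: [-0.3, 0.5, -0.2]
grip_width: 0.351
```

```bash
python3 - <<'E'
from h import *
o=manip.get_obs();print(o['position'],o['ft_force'],o['clock'])
a=cams.camera('side')[:,:,::-1];b=cams.camera('top')[:,:,::-1]
r=lambda i,k:cv2.resize(i,None,fx=k,fy=k,interpolation=cv2.INTER_CUBIC)
ax=R.from_euler('z',2.1,degrees=True)
print('handle mid px if shut',proj('top',[.588,.197,.133])[0],'if 10mm out',proj('top',[.578,.197,.133])[0])
g=b.astype(float).mean(2); c=int(round(proj('top',[.588,.197,.133])[0][0])); print(g[215:235,c-3:c+4].mean(1).round())
cv2.imwrite('pics/p14.png',np.hstack([r(a[200:420,20:280],1.5),r(b[110:310,115:375],1.5)[:330][:300 if 0 else 330] if 0 else cv2.resize(b[110:330,115:375],None,fx=1.5,fy=1.5)]))
E
```

```text
[ 0.59507341 -0.01274098  0.23317176] [-0.33203746  0.50037815 -0.20417969] 48.5
handle mid px if shut [202.54871456 224.06927087] if 10mm out [202.49086116 227.51499657]
[ 68. 111. 142. 160. 165. 153. 158. 154. 146. 162. 173. 160. 152. 161.
 165. 168. 173. 174. 174. 174.]
```

View pics/p14.png

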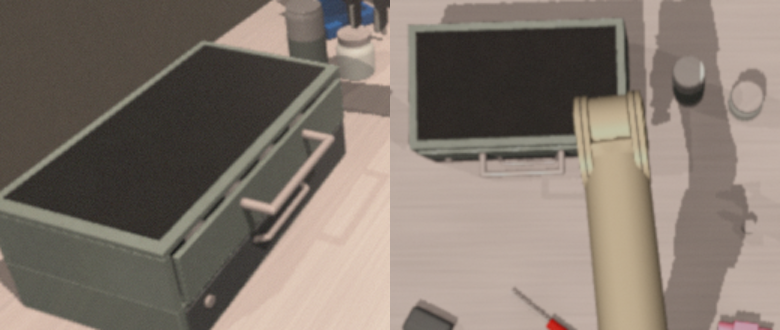

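```bash
python3 -c "
from workcell import manip; manip.hand_in()"
```

```text
the job is handed in; nothing more can be done
```

I pulled the drawer to its stop, laid all four grey spacers in cradles of their own, pushed the drawer shut and handed the job in at about 48.5 s. The hand-in gave no verdict.

- **Ends:** I felt one end of each spacer. One read about 29 mm, so its thin end was the other one. Three read about 23 mm, the thin end. Each spacer then went in with its thin end at the back.
- **Bedding:** With the drawer still out, both cameras showed all four lying level. I judged this by eye and by the height at which each spacer settled. I did not measure each one against the 6 mm and 0.05 rad limits.
- **Drawer:** The handle travelled about 170 mm before it met a firm stop of 17 N. The final top view agrees that the drawer is shut to within about 3 mm, after allowing for a known camera bias.
- **Bystanders:** The spray can and jar were upright in the last picture, and I left the pink look-alikes alone. The gripper was clear of everything at hand-in.
- **Disagreements:** The cameras and the gripper differed by about 3 mm on the drawer's position. For the last three spacers I set the lengthwise grip by touch against the body. The first spacer met the cradle about 4 mm off to the side, but the notch guided it in.
- **First feel:** My first feel of the second spacer landed on its body, so I repeated it.

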